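# Lock off the bauble spinner's isolator

## Robot

A 7-joint arm with a two-finger parallel gripper is mounted at the origin on the work surface. World frame = base frame: x ahead of the robot, y to its left, z up, the work surface at z = 0. Lengths are in m, angles in rad, forces in N, time in s.
With the tool pointing down it reaches from about 0.425 to 1.025 m from the base axis. Payload 3.6 kg.
Tool frame: the origin (TCP) lies at the very end of the fingers, on their centre line; the grasp point (between the pads) lies 19 mm behind it; z points along the fingers, y is the direction in which the jaws open and shut (so a half turn about z gives the same grasp; the last joint's range is limited). The gripper opens to 85 mm and grips with 20 to 120 N. Pads are 22 mm wide; open, the fingers measure 114 mm over their backs; the gripper's body (76 mm by 85 mm) begins 54 mm behind the grasp point. The pads swing forward as they close: fully open they stand 13 mm farther back than shut.
Start: joints at [-1.196, 0.591, 0.048, 1.609, -0.033, 0.943, -0.034], TCP at [0.327, 0.647, 0.231] pointing down, gripper open.
Joint ranges: [-2.69, 2.69], [-0.47, 2.24], [-1.27, 1.36], [0.19, 2.51], [-1.53, 4.68], [0.08, 2.07], [-3.09, 3.09]. Speed limits (rad/s): [2.57, 2.57, 3.14, 3.14, 3.14, 3.14, 3.14].

## Interface

Orientations are given as a rotation vector (axis times angle).
In Python, from rig import robot gives the robot as it stands.
- The arm moves only by the tool drive_tool, never from a script. Its argument "motion" is a list of rows, each a list of 7 numbers: the shift along the tool's x, y, z as a fraction of full scale, then the turn, a rotation vector about the tool's x, y, z as a fraction of full scale, then the closure, from 0 (fully open) to 1 (shut). A call has 1 to 5 rows; each row shifts and turns the pose as measured when the row begins, along the tool's axes as they then stand; what a row does not reach is not made up. Full scale, the value 1, is 0.025 m for a shift and 30 degrees for a turn. A row lasts 1/10 s, in which the tool goes at most 50 mm and 8.59 degrees, less where a joint would pass 70% of its speed; a pose out of reach is approached as far as the arm can. A call with a number of a shift or a turn outside -1 to 1 is refused whole. A call with a gripper value outside its range is refused whole. The fingers move at their own pace and stop on an object; the grip force is fixed at half the most. Time passes only in rows, so rows that do not move let the fingers close. It gives the time, the measured TCP pose, the force and the opening at its end, in the units of the state.
- robot.get_state(): the state, without advancing time (a new reading comes with each control period).
- robot.camera(name): name is "side" or "top"; returns the picture (384x512x3 uint8, red, green, blue); there is no depth.
- robot.camera_model(name): a dict with "fov_y" (degrees; the focal length in pixels is half the picture's height over the tangent of half this angle, whatever the lens; pixels are square), "cx", "cy" (the principal point, pixels), "k1" (the pictures are not rectified: a ray, as slopes to the right and down, at radius r is drawn at 1 + k1 r^2 times it, then the intrinsics apply), "rvec" (rotation vector, rad) and "tvec" (3), from world to camera coordinates, as OpenCV has them. Camera axes: x right, y down, z forward; pixel columns grow to the right and rows downward; lengths in m; the calibration is good to about 2 mm. A picture is of the moment at which its call begins. camera_model takes no time and is no camera call.
- robot.hand_in(): hands the job in, once; it reports no verdict.
The state is a dict: "time_s": time; "qpos": joint angles; "dq": joint speeds; "joint_torque": joint torques, N m; "position": TCP position; "tool_rot": TCP orientation; "ft_force": force on the tool from outside, world axes, zero at the start; "ft_torque": the same for the moment, N m; "gripper_width": finger opening in m.
Only numpy, scipy, OpenCV 4.12 (cv2) and the standard library are available. Lean on these libraries where they do the work, as an engineer would, in place of code of your own. Each camera call takes 0.05 s, during which the arm holds its last target.

## Task

Turn the isolator's rotary handle fully to off, then swing its steel lockout hasp fully out so that its eye lies over the eyes of the handle and of the fixed lug. Take the steel lock pin from the holed block and push it down through all three eyes until its head rests on the hasp, then let go. Leave the bauble, the brush and the small jar undisturbed.

Things in the scene. Friction and masses are not known exactly. Their poses are not given: they have to be found in the camera images.
- handle (a joint): Rotary isolator handle, hinge about the vertical, rad. About 0 to 0.15 = on; grows anticlockwise seen from above to the stop at 1.40 = off. Stays where left; friction about 0.15 N m. Black: a grip bar 82 long x 16 wide x 36 high, centred on the axis, and from it a flat arm 28 wide, 5 thick, reaching 118 mm from the axis, with an eye (14 mm hole) 105 mm from the axis.
- handle_grip (a point): On the handle's axis, 85 mm above the table, 13 mm below the top of the grip bar and 18 mm above the bar's lower edge (top face of the flat arm and hub disc of radius 24 mm at 62 mm above the table). x axis along the grip bar towards the arm's eye, z up; turns with the handle.
- hasp (a joint): Steel lockout hasp on the isolator, hinge about the vertical, rad. About 0 to 0.3 = parked along the box's near edge; grows anticlockwise seen from above to the stop at 1.57 = fully out. Stays where left; friction about 0.04 N m. Flat bar 28 wide, 5 thick, top face 69 mm above the table, reaching 14.5 mm beyond hinge and eye; an eye (14 mm hole) 85 mm from the hinge, and an upright round post to move it by.
- hasp_hinge (a point): Hinge axis of the hasp, fixed on the isolator, 67 mm above the table. Its x axis is the direction from hinge to eye when the hasp is fully out, its -y axis the direction when parked (joint 0); z up.
- hasp_post (a point): Middle of the hasp's upright round post: 12 mm diameter, 30 mm tall (from 69 to 99 mm above the table), point half-way up; 30 mm from the hinge towards the eye. Moves with the hasp; x axis from the hinge to the eye.
- hasp_eye (a point): Centre of the hasp's eye (14 mm hole) at its top face, 69 mm above the table; moves with the hasp.
- handle_eye (a point): Centre of the eye in the handle's arm (14 mm hole) at the arm's top face, 62 mm above the table; moves with the handle.
- lug_eye (a point): Centre of the eye in the fixed steel lug (14 mm hole, 6 mm thick) at its top face, 55 mm above the table, open air below it down to the table. With handle off and hasp out all three eyes stand one above the other here. The isolator is a grey box 215 x 160 x 55 mm, fixed to the table; the lug is a 125 x 50 mm steel flange along its left side. Its frame is the isolator's: x from the near to the far side, y to the left, z up; the handle's axis is 105 mm towards -y.
- pin_head (a point): Centre of the lock pin's head: plain steel cylinder 20 mm diameter, 40 mm tall with four dark grooves. Below it a shank 8 mm diameter, 45 mm long, its last 8 mm tapered. About 60 to 130 g. It stands upright in one of the three holes of the block, head on the block's top, 56 mm above the table; z axis up along the pin.
- pin_shoulder (a point): Centre of the underside of the pin's head, where the shank begins; the pin's tip is 45 mm below it.
- rack: Wooden holed block fixed to the table, 230 x 60 x 56 mm, origin at the centre of its underside, x along its length; three holes 13 mm wide, 50 mm deep, at -75, 0, +75 mm along x. Pin, bauble and brush stand in them in any order.
- bauble_mid (a point): Centre of a bystander: red ball of 40 mm diameter on a wooden stem standing in the block, 34 mm above the block's top.
- brush_mid (a point): A bystander: small upright brush of about 12 to 20 mm diameter standing in the block; point 40 mm above the block's top, brush reaching 96 mm above it.
- jar_a_mid (a point): A bystander: small closed blue paint jar with a white cap, 48 mm diameter, 50 mm tall, standing beyond the isolator; point half-way up.
Things that resemble listed ones, but are neither listed nor needed, are in the scene too. What is shaped like the part that bears pin_head but blue is not meant.

How it is judged:
By the outcome, as a careful person would: the job done as asked, in the order asked, and still so for the second after the job is handed in, with the robot touching nothing.
It also fails if it takes over 72 s, if anything falls off the work surface, if the arm or the gripper's body presses on something with over 40 N, if the wrist force passes 120 N, or if a joint passes its speed limit or range.

## Working session

There is one attempt and no reset: what is moved stays moved. The work goes in short steps, Python scripts to look and compute and a tool call to move; the robot and the scene stay as the last step left them, time stands still between calls to the robot, and variables do not carry over. Pictures are saved under pics/ and viewed, and the job is handed in when it is done.

Besides the shell and the picture viewer there is one more tool, called after "Emit:" as name(argument=value, ...), one argument or row to a line, values as JSON. drive_tool: Moves the arm, as the interface text tells. Shift numbers are shares of 0.025 m and turn numbers shares of 30 degrees, none past 1 either way. Its arguments: {"type":"object","properties":{"motion":{"type":"array"}},"required":["motion"]}

```bash
ls; mkdir -p pics; python3 - <<'E'
from rig import robot
import cv2
s=robot.get_state();print(s)
for n in("top","side"):
    print(n,robot.camera_model(n))
    cv2.imwrite(f"pics/{n}0.png",robot.camera(n)[:,:,::-1])
E
```

```text
pics
{'time_s': 0.0, 'qpos': array([-1.19648117,  0.59211694,  0.04830755,  1.60982642, -0.03335047,
        0.9426704 , -0.03367589]), 'dq': array([-0.0015398 ,  0.00223604, -0.00211305,  0.00176273, -0.00041215,
        0.0001598 , -0.00014705]), 'joint_torque': array([ 3.00991278e-04, -5.48689842e+01,  1.54651903e+00, -1.98114198e+01,
        9.35842458e-03,  8.71646596e-03,  2.42178395e-06]), 'position': array([0.32654705, 0.64637869, 0.23014115]), 'tool_rot': array([-0.72795593, -3.05564952,  0.00341465]), 'ft_force': array([-0.34687966, -1.14819834, -0.15644956]), 'ft_torque': array([ 0.00278289, -0.05178123,  0.00799685]), 'gripper_width': 0.08525222513831114}
top {'fov_y': 55.768058485664035, 'cx': 260.01062427254897, 'cy': 188.92710700768063, 'k1': -0.05977358890999302, 'rvec': array([ 2.15250813, -2.12281778,  0.21297738]), 'tvec': array([0.10109443, 0.59989436, 0.80053317])}
side {'fov_y': 57.42122504072101, 'cx': 249.48375567584685, 'cy': 191.4841852441675, 'k1': 0.028034973388634744, 'rvec': array([ 0.80870206, -2.47530265,  1.21534317]), 'tvec': array([0.54607779, 0.2399167 , 0.61074014])}
```

View pics/top0.png

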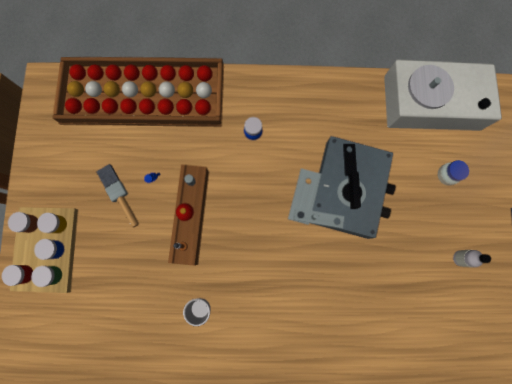

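View pics/side0.png

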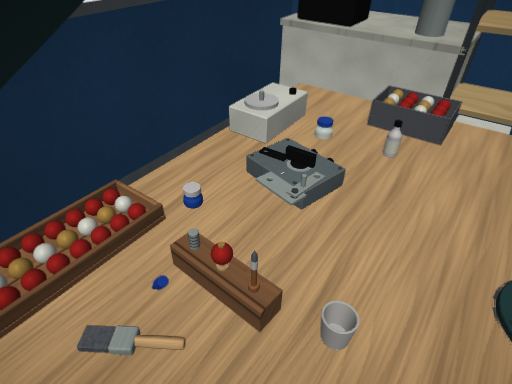

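```bash
cat > h.py <<'E'
import numpy as np,cv2
from rig import robot
from scipy.spatial.transform import Rotation as R
def cam(n):
    m=robot.camera_model(n);f=192/np.tan(np.radians(m['fov_y']/2))
    K=np.array([[f,0,m['cx']],[0,f,m['cy']],[0,0,1]]);return K,np.array([m['k1'],0,0,0,0.]),m['rvec'],m['tvec']
def ray(n,uv):
    K,d,r,t=cam(n);p=cv2.undistortPoints(np.array([[uv]],float),K,d).ravel()
    Rm=cv2.Rodrigues(r)[0];return -Rm.T@t,Rm.T@np.array([p[0],p[1],1])
def at(n,uv,z):
    c,d=ray(n,uv);return c+d*(z-c[2])/d[2]
def proj(n,P):
    K,d,r,t=cam(n);return cv2.projectPoints(np.atleast_2d(np.array(P,float)),r,t,K,d)[0][:,0]
def tri(a,b):
    (c1,d1),(c2,d2)=ray('top',a),ray('side',b)
    s=np.linalg.lstsq(np.c_[d1,-d2],c2-c1,rcond=None)[0]
    p,q=c1+s[0]*d1,c2+s[1]*d2;return (p+q)/2,np.linalg.norm(p-q)
def crop(n,x0,y0,x1,y1,k,out,img=None):
    im=robot.camera(n) if img is None else img
    c=cv2.resize(im[y0:y1,x0:x1,::-1],None,fx=k,fy=k,interpolation=cv2.INTER_CUBIC)
    for x in range((x0+9)//10*10,x1,10): cv2.putText(c,str(x),((x-x0)*k,8),0,.3,(0,255,255));cv2.line(c,((x-x0)*k,10),((x-x0)*k,14),(0,255,255))
    for y in range((y0+9)//10*10,y1,10): cv2.putText(c,str(y),(0,(y-y0)*k),0,.3,(0,255,255));cv2.line(c,(20,(y-y0)*k),(24,(y-y0)*k),(0,255,255))
    cv2.imwrite(out,c)
E
python3 - <<'E'
from h import *
t=cv2.imread('pics/top0.png')[:,:,::-1];s=cv2.imread('pics/side0.png')[:,:,::-1]
crop('top',282,130,402,242,6,'pics/t1.png',t)
crop('top',165,160,215,270,5,'pics/t2.png',t)
crop('side',235,130,350,210,6,'pics/s1.png',s)
crop('side',160,215,290,325,5,'pics/s2.png',s)
for u in [(5,5),(505,5),(5,380),(505,380),(256,190)]: print(u,at('top',u,0))
E
```

```text
(5, 5) [1.12952221 0.8425496  0.        ]
(505, 5) [ 1.17017334 -0.60736723  0.        ]
(5, 380) [0.14065512 0.70419541 0.        ]
(505, 380) [ 0.14721076 -0.49054925  0.        ]
(256, 190) [0.60496863 0.11835292 0.        ]
```

View pics/t1.png

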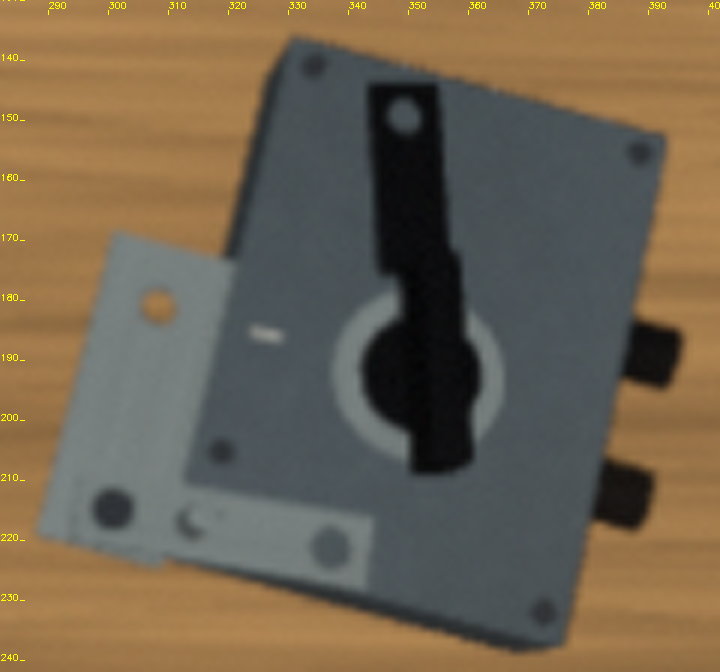

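View pics/t2.png

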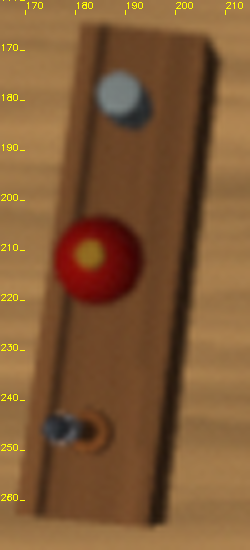

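View pics/s1.png

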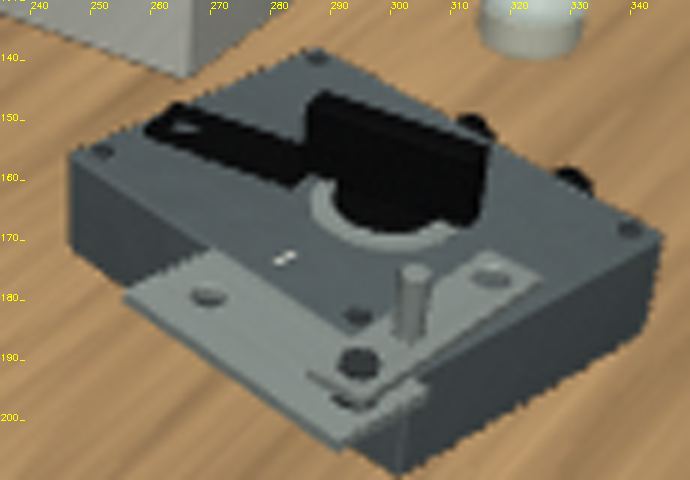

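View pics/s2.png

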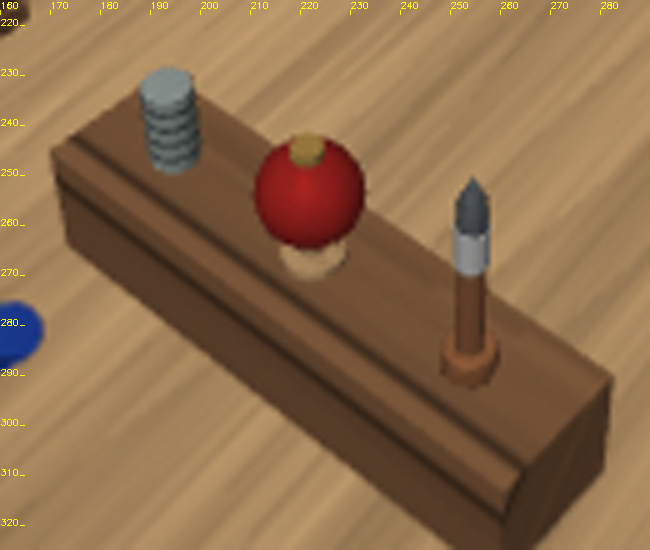

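```bash
python3 - <<'E'
from h import *
g=lambda a,b,z,n:(print(n,tri(a,b),'top@z',at('top',a,z)[:2],'side@z',at('side',b,z)[:2]))
g((306.8,181.0),(267.8,179.7),.055,'lug')
g((348.3,149.6),(264.7,151.7),.062,'heye')
g((336.1,221.3),(315.3,176.6),.069,'haspeye')
g((299.8,215),(293.3,190.3),.069,'hinge')
g((315.5,216.2),(302.5,175.3),.099,'posttop')
g((188.8,178.2),(193.3,232.2),.096,'pintop')
g((183,210.5),(220.5,244),.130,'baubletop')
g((176.5,245.5),(254.2,250),.152,'brushtop')
# isolator corners top z=.055
for u in [(330.2,137),(391,152.3),(375,237),(310.5,211)]: print(at('top',u,.055))
for u in [(181.5,165),(207,168),(199,264),(168.5,263)]: print('rack',at('top',u,.056))
print('jar',at('top',(252,125),.05))
E
```

```text
lug (array([ 6.19443130e-01, -6.18040159e-04,  5.43319099e-02]), np.float64(0.001290870819570199)) top@z [ 0.61872257 -0.0008018 ] side@z [6.19572852e-01 3.78417985e-04]
heye (array([ 0.69753707, -0.1018268 ,  0.05679861]), np.float64(0.0007052615728577891)) top@z [ 0.69565878 -0.10055841] side@z [ 0.6932334  -0.09454174]
haspeye (array([ 0.52402985, -0.06511045,  0.06712846]), np.float64(0.0017624672595716515)) top@z [ 0.52304792 -0.06502304] side@z [ 0.52378361 -0.06225756]
hinge (array([0.53694227, 0.01883937, 0.07117089]), np.float64(0.0016513904446508834)) top@z [0.53642535 0.01821137] side@z [0.5390002  0.01659524]
posttop (array([ 0.53253183, -0.01223529,  0.09727586]), np.float64(0.0029927689248106988)) top@z [ 0.5309839  -0.01254531] side@z [ 0.53284899 -0.00940956]
pintop (array([0.61225079, 0.26981313, 0.09263983]), np.float64(0.0019781989066973674)) top@z [0.61240715 0.26977462] side@z [0.60863476 0.27180424]
baubletop (array([0.53783701, 0.27615249, 0.11183831]), np.float64(4.030812914700004e-05)) top@z [0.53571425 0.2726461 ] side@z [0.52608985 0.28903372]
brushtop (array([0.46284906, 0.279519  , 0.1474154 ]), np.float64(0.0015229751689070147)) top@z [0.4620856  0.27820846] side@z [0.46116273 0.28329307]
[ 0.72853352 -0.0591693   0.055     ]
[ 0.69331642 -0.20742265  0.055     ]
[ 0.48885235 -0.15876374  0.055     ]
[ 0.54761691 -0.00869933  0.055     ]
rack [0.65228549 0.29578669 0.056     ]
rack [0.64596458 0.23522239 0.056     ]
rack [0.42341965 0.24517329 0.056     ]
rack [0.42450156 0.31419698 0.056     ]
jar [0.75683732 0.13078595 0.05      ]
```

```bash
cat > plan.py <<'E'
import sys
from h import *
# plan.py x y z yaw_y(deg,mod 180 unless 'abs') clos [step_mm]
def st():
    s=robot.get_state();Rm=R.from_rotvec(s['tool_rot']).as_matrix();return s,Rm
def show():
    s,Rm=st();print('t',round(s['time_s'],2),'pos',s['position'].round(4),'yawy',round(np.degrees(np.arctan2(Rm[1,1],Rm[0,1])),1),'zax',Rm[:,2].round(3),'F',s['ft_force'].round(1),'T',s['ft_torque'].round(2),'w',round(s['gripper_width'],4),'q',s['qpos'].round(2))
def plan(tgt,yaw,c,step=25,full=False,turn=8.0):
    s,Rm=st();p=s['position'];d=np.array(tgt)-p
    cur=np.degrees(np.arctan2(Rm[1,1],Rm[0,1]));dy=(yaw-cur+180)%360-180
    if not full: dy=(dy+90)%180-90
    # target rotation: y at cur+dy, z down
    a=np.radians(cur+dy);yv=np.array([np.cos(a),np.sin(a),0]);zv=np.array([0,0,-1.]);RT=np.c_[np.cross(yv,zv),yv,zv]
    rv=R.from_matrix(Rm.T@RT).as_rotvec()
    n=max(int(np.ceil(np.abs(Rm.T@d).max()*1000/step)),int(np.ceil(np.degrees(np.linalg.norm(rv))/turn)),1)
    r1=rv/n
    print('n',n,'d',d.round(4),'dyaw',round(dy,1))
    for i in range(n):
        Ri=Rm@R.from_rotvec(r1*i).as_matrix()
        print([round(float(v),2) for v in np.r_[Ri.T@(d/n)/.025,np.degrees(r1)/30]]+[c],end=',' if (i+1)%5 else '\n')
    print()
if __name__=='__main__':
    show();v=[float(a) for a in sys.argv[1:]]
    if v: plan(v[:3],v[3],v[4],*(v[5:6] or [25]),full=len(v)>6)
E
python3 plan.py 0.595 -0.103 0.2 91 0.4
```

```text
t 0.1 pos [0.3266 0.6465 0.2303] yawy 63.2 zax [-0.001 -0.002 -1.   ] F [ 0.  -0.4 -0.4] T [ 0.   -0.03  0.05] w 0.0852 q [-1.2   0.59  0.05  1.61 -0.03  0.94 -0.03]
n 24 d [ 0.2684 -0.7495 -0.0303] dyaw 27.8
[-0.96, -0.91, 0.05, -0.0, -0.0, -0.04, 0.4],[-0.94, -0.93, 0.05, -0.0, -0.0, -0.04, 0.4],[-0.92, -0.95, 0.05, -0.0, -0.0, -0.04, 0.4],[-0.91, -0.97, 0.05, -0.0, -0.0, -0.04, 0.4],[-0.89, -0.99, 0.05, -0.0, -0.0, -0.04, 0.4]
[-0.87, -1.01, 0.05, -0.0, -0.0, -0.04, 0.4],[-0.84, -1.02, 0.05, -0.0, -0.0, -0.04, 0.4],[-0.82, -1.04, 0.05, -0.0, -0.0, -0.04, 0.4],[-0.8, -1.06, 0.05, -0.0, -0.0, -0.04, 0.4],[-0.78, -1.07, 0.05, -0.0, -0.0, -0.04, 0.4]
[-0.76, -1.09, 0.05, -0.0, -0.0, -0.04, 0.4],[-0.74, -1.1, 0.05, -0.0, -0.0, -0.04, 0.4],[-0.71, -1.12, 0.05, -0.0, -0.0, -0.04, 0.4],[-0.69, -1.13, 0.05, -0.0, -0.0, -0.04, 0.4],[-0.67, -1.15, 0.05, -0.0, -0.0, -0.04, 0.4]
[-0.65, -1.16, 0.05, -0.0, -0.0, -0.04, 0.4],[-0.62, -1.17, 0.05, -0.0, -0.0, -0.04, 0.4],[-0.6, -1.18, 0.05, -0.0, -0.0, -0.04, 0.4],[-0.57, -1.2, 0.05, -0.0, -0.0, -0.04, 0.4],[-0.55, -1.21, 0.05, -0.0, -0.0, -0.04, 0.4]
[-0.53, -1.22, 0.05, -0.0, -0.0, -0.04, 0.4],[-0.5, -1.23, 0.05, -0.0, -0.0, -0.04, 0.4],[-0.48, -1.24, 0.05, -0.0, -0.0, -0.04, 0.4],[-0.45, -1.25, 0.05, -0.0, -0.0, -0.04, 0.4],
```

Emit:
drive_tool(
  motion=[
    [-0.8,-0.8,0,0,0,-0.2,0.4],
    [-0.8,-0.8,0,0,0,-0.2,0.4],
    [-0.7,-0.9,0,0,0,-0.2,0.4],
    [-0.7,-0.9,0,0,0,-0.2,0.4],
    [-0.6,-1,0,0,0,-0.1,0.4],
  ],
)

```text
time_s: 0.6
position: [0.382, 0.518, 0.2266]
tool_rot: [0.054, -3.135, 0.005]
ft_force: [-0.1, -0.4, 0.6]
gripper_width: 0.051
```

```bash
python3 plan.py 0.595 -0.103 0.2 91 0.4 20
```

```text
t 0.6 pos [0.382  0.518  0.2266] yawy 92.0 zax [-0.006 -0.003 -1.   ] F [-0.1 -0.4  0.6] T [ 0.05 -0.05 -0.01] w 0.051 q [-0.94  0.5  -0.09  1.8   0.05  0.85  0.55]
n 32 d [ 0.213  -0.621  -0.0266] dyaw -1.0
[-0.24, -0.78, 0.03, -0.0, -0.0, 0.0, 0.4],[-0.24, -0.78, 0.03, -0.0, -0.0, 0.0, 0.4],[-0.24, -0.78, 0.03, -0.0, -0.0, 0.0, 0.4],[-0.24, -0.78, 0.03, -0.0, -0.0, 0.0, 0.4],[-0.24, -0.78, 0.03, -0.0, -0.0, 0.0, 0.4]
[-0.24, -0.78, 0.03, -0.0, -0.0, 0.0, 0.4],[-0.24, -0.78, 0.03, -0.0, -0.0, 0.0, 0.4],[-0.24, -0.78, 0.03, -0.0, -0.0, 0.0, 0.4],[-0.24, -0.78, 0.03, -0.0, -0.0, 0.0, 0.4],[-0.24, -0.78, 0.03, -0.0, -0.0, 0.0, 0.4]
[-0.24, -0.78, 0.03, -0.0, -0.0, 0.0, 0.4],[-0.24, -0.78, 0.03, -0.0, -0.0, 0.0, 0.4],[-0.24, -0.78, 0.03, -0.0, -0.0, 0.0, 0.4],[-0.24, -0.78, 0.03, -0.0, -0.0, 0.0, 0.4],[-0.25, -0.78, 0.03, -0.0, -0.0, 0.0, 0.4]
[-0.25, -0.78, 0.03, -0.0, -0.0, 0.0, 0.4],[-0.25, -0.78, 0.03, -0.0, -0.0, 0.0, 0.4],[-0.25, -0.78, 0.03, -0.0, -0.0, 0.0, 0.4],[-0.25, -0.78, 0.03, -0.0, -0.0, 0.0, 0.4],[-0.25, -0.78, 0.03, -0.0, -0.0, 0.0, 0.4]
[-0.25, -0.78, 0.03, -0.0, -0.0, 0.0, 0.4],[-0.25, -0.78, 0.03, -0.0, -0.0, 0.0, 0.4],[-0.25, -0.78, 0.03, -0.0, -0.0, 0.0, 0.4],[-0.25, -0.78, 0.03, -0.0, -0.0, 0.0, 0.4],[-0.25, -0.78, 0.03, -0.0, -0.0, 0.0, 0.4]
[-0.25, -0.78, 0.03, -0.0, -0.0, 0.0, 0.4],[-0.25, -0.78, 0.03, -0.0, -0.0, 0.0, 0.4],[-0.25, -0.78, 0.03, -0.0, -0.0, 0.0, 0.4],[-0.25, -0.78, 0.03, -0.0, -0.0, 0.0, 0.4],[-0.25, -0.78, 0.03, -0.0, -0.0, 0.0, 0.4]
[-0.25, -0.78, 0.03, -0.0, -0.0, 0.0, 0.4],[-0.25, -0.78, 0.03, -0.0, -0.0, 0.0, 0.4],
```

Emit:
drive_tool(
  motion=[
    [-0.3,-1,0,0,0,0,0.4],
    [-0.3,-1,0,0,0,0,0.4],
    [-0.3,-1,0,0,0,0,0.4],
    [-0.3,-1,0,0,0,0,0.4],
    [-0.3,-1,0,0,0,0,0.4],
  ],
)

```text
time_s: 1.1
position: [0.4255, 0.3864, 0.2246]
tool_rot: [0.052, -3.133, 0.011]
ft_force: [-0.1, 0.4, -0.9]
gripper_width: 0.051
```

Emit:
drive_tool(
  motion=[
    [-0.3,-1,0,0,0,0,0.4],
    [-0.3,-1,0,0,0,0,0.4],
    [-0.3,-1,0,0,0,0,0.4],
    [-0.3,-1,0,0,0,0,0.4],
    [-0.3,-1,0,0,0,0,0.4],
  ],
)

```text
time_s: 1.6
position: [0.4671, 0.256, 0.2236]
tool_rot: [0.052, -3.13, 0.015]
ft_force: [-0.1, -0.5, 0.0]
gripper_width: 0.0513
```

Emit:
drive_tool(
  motion=[
    [-0.3,-1,0,0,0,0,0.4],
    [-0.3,-1,0,0,0,0,0.4],
    [-0.3,-1,0,0,0,0,0.4],
    [-0.3,-1,0,0,0,0,0.4],
    [-0.3,-1,0,0,0,0,0.4],
  ],
)

```text
time_s: 2.1
position: [0.5084, 0.1261, 0.223]
tool_rot: [0.052, -3.127, 0.017]
ft_force: [-0.3, -0.1, -0.4]
gripper_width: 0.0515
```

Emit:
drive_tool(
  motion=[
    [-0.3,-1,0,0,0,0,0.4],
    [-0.3,-1,0,0,0,0,0.4],
    [-0.3,-1,0,0,0,0,0.4],
    [-0.3,-1,0,0,0,0,0.4],
    [-0.3,-1,0,0,0,0,0.4],
  ],
)

```text
time_s: 2.6
position: [0.5495, -0.0034, 0.2223]
tool_rot: [0.052, -3.123, 0.018]
ft_force: [0.5, 0.2, -0.5]
gripper_width: 0.0513
```

```bash
python3 plan.py 0.595 -0.103 0.2 91 0.4 20
```

```text
t 2.6 pos [ 0.5495 -0.0034  0.2223] yawy 91.9 zax [-0.018 -0.012 -1.   ] F [ 0.5  0.2 -0.5] T [ 0.05 -0.01  0.02] w 0.0513 q [-0.08  0.39  0.    2.    0.01  0.77  1.51]
n 6 d [ 0.0455 -0.0996 -0.0223] dyaw -0.9
[-0.28, -0.67, 0.15, -0.0, -0.01, 0.01, 0.4],[-0.28, -0.67, 0.15, -0.0, -0.01, 0.01, 0.4],[-0.29, -0.67, 0.15, -0.0, -0.01, 0.01, 0.4],[-0.29, -0.67, 0.15, -0.0, -0.01, 0.01, 0.4],[-0.29, -0.67, 0.15, -0.0, -0.01, 0.01, 0.4]
[-0.29, -0.67, 0.15, -0.0, -0.01, 0.01, 0.4],
```

Emit:
drive_tool(
  motion=[
    [-0.3,-0.8,0.1,0,-0.01,0.01,0.4],
    [-0.3,-0.8,0.1,0,-0.01,0.01,0.4],
    [-0.3,-0.7,0.1,0,-0.01,0.01,0.4],
    [-0.3,-0.7,0.1,0,-0.01,0.01,0.4],
    [-0.3,-0.7,0.1,0,-0.01,0.01,0.4],
  ],
)

```text
time_s: 3.1
position: [0.5897, -0.1015, 0.209]
tool_rot: [-0.007, 3.134, -0.018]
ft_force: [0.2, 0.0, 0.3]
gripper_width: 0.0513
```

```bash
python3 plan.py 0.5955 -0.103 0.12 91 0.4 20
python3 - <<'E'
from h import *
crop('top',270,110,410,240,5,'pics/t3.png')
crop('side',235,60,355,210,4,'pics/s3.png')
for n in('top','side'):print(n,proj(n,[[.5954,-.1028,.098],[.5954,-.1028,.062]]))
E
```

```text
t 3.1 pos [ 0.5897 -0.1015  0.209 ] yawy 90.2 zax [ 0.007 -0.012 -1.   ] F [0.2 0.  0.3] T [ 0.01  0.03 -0.  ] w 0.0513 q [0.07 0.46 0.02 1.93 0.   0.75 1.67]
n 5 d [ 0.0058 -0.0015 -0.089 ] dyaw 0.8
[-0.04, -0.0, 0.71, -0.0, 0.0, -0.01, 0.4],[-0.04, -0.01, 0.71, -0.0, 0.0, -0.01, 0.4],[-0.04, -0.01, 0.71, -0.0, 0.0, -0.01, 0.4],[-0.04, -0.01, 0.71, -0.0, 0.0, -0.01, 0.4],[-0.05, -0.01, 0.71, -0.0, 0.0, -0.01, 0.4]

top [[354.91282563 188.13781198]
 [350.63887981 190.88662252]]
side [[298.90033362 150.13965446]
 [297.61605365 162.06845289]]
```

View pics/t3.png

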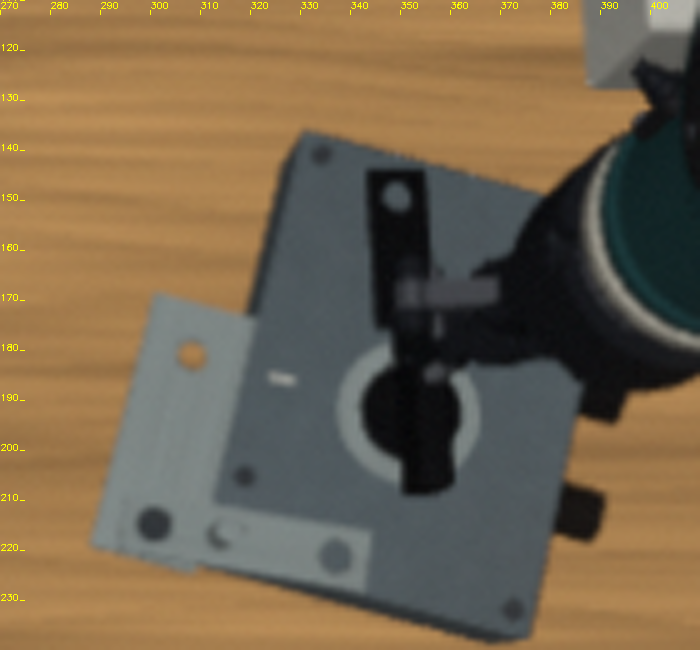

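View pics/s3.png

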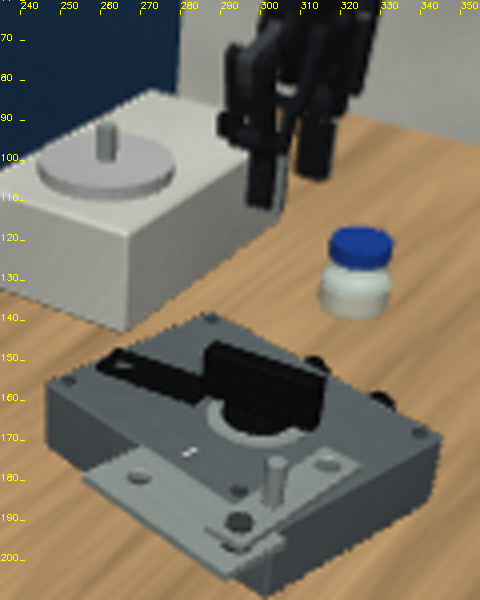

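Emit:
drive_tool(
  motion=[
    [-0.05,0,0.9,0,0,-0.01,0.4],
    [-0.05,0,0.9,0,0,-0.01,0.4],
    [-0.05,0,0.9,0,0,-0.01,0.4],
    [-0.05,0,0.9,0,0,-0.01,0.4],
    [0,0,0,0,0,0,0.4],
  ],
)

```text
time_s: 3.7
position: [0.5975, -0.1019, 0.1174]
tool_rot: [-0.038, 3.131, -0.016]
ft_force: [-0.7, 0.7, 0.4]
gripper_width: 0.0515
```

```bash
python3 plan.py 0.5955 -0.103 0.07 91 0.4 20
```

```text
t 3.7 pos [ 0.5975 -0.1019  0.1174] yawy 91.4 zax [ 0.01 -0.01 -1.  ] F [-0.7  0.7  0.4] T [ 0.04  0.06 -0.05] w 0.0515 q [0.08 0.59 0.01 1.97 0.   0.57 1.68]
n 3 d [-0.002  -0.0011 -0.0474] dyaw -0.4
[0.03, -0.01, 0.63, -0.01, 0.01, 0.0, 0.4],[0.03, -0.01, 0.63, -0.01, 0.01, 0.0, 0.4],[0.03, -0.01, 0.63, -0.01, 0.01, 0.0, 0.4],
```

Emit:
drive_tool(
  motion=[
    [0,0,0,0,0,0.28,0.4],
    [0,0,0,0,0,0.28,0.4],
    [0,0,0,0,0,0.28,0.4],
    [0,0,0,0,0,0.28,0.4],
    [0,0,0,0,0,0.28,0.4],
  ],
)

```text
time_s: 4.2
position: [0.599, -0.0973, 0.1213]
tool_rot: [1.112, 2.924, 0.001]
ft_force: [-0.2, 0.3, -0.6]
gripper_width: 0.0514
```

Emit:
drive_tool(
  motion=[
    [0,0,0,0,0,0.28,0.4],
    [0,0,0,0,0,0.28,0.4],
    [0,0,0,0,0,0.28,0.4],
    [0,0,0,0,0,0.28,0.4],
    [0,0,0,0,0,0.28,0.4],
  ],
)

```text
time_s: 4.7
position: [0.6023, -0.0913, 0.1277]
tool_rot: [2.106, 2.314, 0.026]
ft_force: [-0.2, 0.3, -1.2]
gripper_width: 0.0511
```

Emit:
drive_tool(
  motion=[
    [0,0,0,0,0,0.28,0.4],
    [0,0,0,0,0,0.28,0.4],
    [0,0,0,0,0,0.28,0.4],
    [0,0,0,0,0,0.28,0.4],
    [0,0,0,0,0,0.28,0.4],
  ],
)

```text
time_s: 5.2
position: [0.6057, -0.0842, 0.1338]
tool_rot: [-2.818, -1.388, -0.05]
ft_force: [0.7, -0.5, -0.3]
gripper_width: 0.051
```

Emit:
drive_tool(
  motion=[
    [0,0,0,0,0,0.28,0.4],
    [0,0,0,0,0,0.28,0.4],
    [0,0,0,0,0,0.28,0.4],
    [0,0,0,0,0,0.28,0.4],
    [0,0,0,0,0,0.28,0.4],
  ],
)

```text
time_s: 5.7
position: [0.6091, -0.076, 0.1391]
tool_rot: [-3.106, -0.258, -0.06]
ft_force: [0.1, 0.2, 0.7]
gripper_width: 0.0512
```

```bash
python3 plan.py 0.5955 -0.103 0.07 271 0.4 20
```

```text
t 5.7 pos [ 0.6091 -0.076   0.1391] yawy -80.5 zax [ 0.036  0.028 -0.999] F [0.1 0.2 0.7] T [-0.03 -0.03  0.02] w 0.0512 q [-0.48  0.72  0.83  1.98 -0.82  0.78 -0.56]
n 4 d [-0.0136 -0.027  -0.0691] dyaw -8.5
[-0.21, 0.26, 0.68, -0.01, -0.02, 0.07, 0.4],[-0.19, 0.26, 0.68, -0.01, -0.02, 0.07, 0.4],[-0.17, 0.26, 0.68, -0.01, -0.02, 0.07, 0.4],[-0.16, 0.27, 0.69, -0.01, -0.02, 0.07, 0.4],
```

Emit:
drive_tool(
  motion=[
    [-0.3,0.4,0.2,-0.02,-0.03,0.1,0.4],
    [-0.3,0.4,0.2,-0.02,-0.03,0.1,0.4],
    [-0.1,0.2,0.2,-0.02,-0.03,0.1,0.4],
    [0,0,0.2,0,0,0,0.4],
  ],
)

```text
time_s: 6.1
position: [0.5984, -0.0965, 0.1212]
tool_rot: [-3.14, -0.014, 0.004]
ft_force: [0.0, 0.6, -0.3]
gripper_width: 0.0512
```

```bash
python3 plan.py 0.5955 -0.103 0.07 271 0.4 20
```

```text
t 6.1 pos [ 0.5984 -0.0965  0.1212] yawy -89.5 zax [-0.003  0.001 -1.   ] F [ 0.   0.6 -0.3] T [-0.03 -0.01  0.04] w 0.0512 q [-0.48  0.77  0.87  1.98 -0.84  0.8  -0.67]
n 3 d [-0.0029 -0.0065 -0.0512] dyaw 0.5
[-0.04, 0.09, 0.68, -0.0, 0.0, -0.01, 0.4],[-0.04, 0.09, 0.68, -0.0, 0.0, -0.01, 0.4],[-0.04, 0.09, 0.68, -0.0, 0.0, -0.01, 0.4],
```

Emit:
drive_tool(
  motion=[
    [-0.1,0.3,0,0,0,-0.01,0.4],
    [0,0,0.4,0,0,-0.01,0.4],
  ],
)

```text
time_s: 6.3
position: [0.5973, -0.103, 0.1122]
tool_rot: [-3.138, -0.038, -0.001]
ft_force: [0.7, -0.1, 0.4]
gripper_width: 0.0513
```

```bash
python3 plan.py 0.5955 -0.103 0.07 271 0.4 20
```

```text
t 6.3 pos [ 0.5973 -0.103   0.1122] yawy -88.6 zax [ 0.001  0.003 -1.   ] F [ 0.7 -0.1  0.4] T [-0.03 -0.02 -0.04] w 0.0513 q [-0.45  0.78  0.85  1.99 -0.85  0.78 -0.64]
n 3 d [-0.0018 -0.     -0.0422] dyaw -0.4
[-0.02, 0.0, 0.56, -0.0, -0.0, 0.0, 0.4],[-0.02, 0.0, 0.56, -0.0, -0.0, 0.0, 0.4],[-0.02, 0.0, 0.56, -0.0, -0.0, 0.0, 0.4],
```

Aligned over the bar; descend, then close to a loose cage.

Emit:
drive_tool(
  motion=[
    [-0.05,0,0.55,0,0,0,0.4],
    [-0.02,0,0.55,0,0,0,0.4],
    [0,0,0.55,0,0,0,0.4],
    [0,0,0,0,0,0,0.75],
    [0,0,0,0,0,0,0.75],
  ],
)

```text
time_s: 6.8
position: [0.5943, -0.1023, 0.0655]
tool_rot: [-3.136, -0.041, 0.002]
ft_force: [-1.2, -14.7, 8.7]
gripper_width: 0.0233
```

```bash
python3 plan.py 0.5955 -0.103 0.07 271 0.4 20
python3 - <<'E'
from h import *
crop('side',235,60,355,210,4,'pics/s4.png')
E
```

```text
t 6.8 pos [ 0.5943 -0.1023  0.0655] yawy -88.5 zax [-0.001  0.005 -1.   ] F [ -1.2 -14.7   8.7] T [-3.14  0.63  0.02] w 0.0233 q [-0.41  0.83  0.77  2.01 -0.93  0.7  -0.57]
n 1 d [ 0.0012 -0.0007  0.0045] dyaw -0.5
[0.05, 0.03, -0.18, -0.01, 0.0, 0.02, 0.4],
```

View pics/s4.png

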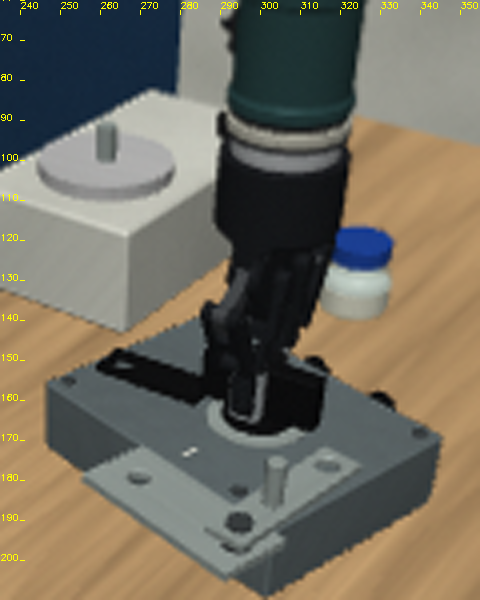

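Emit:
drive_tool(
  motion=[
    [0.05,0.16,-0.25,0,0,0,0.75],
  ],
)

```text
time_s: 6.95
position: [0.595, -0.107, 0.0718]
tool_rot: [-3.137, -0.04, 0.004]
ft_force: [-1.0, 1.1, 0.4]
gripper_width: 0.0219
```

```bash
python3 plan.py
```

```text
t 6.95 pos [ 0.595  -0.107   0.0718] yawy -88.5 zax [-0.003  0.004 -1.   ] F [-1.   1.1  0.4] T [0.05 0.01 0.02] w 0.0219 q [-0.41  0.82  0.79  2.01 -0.91  0.72 -0.58]
```

Emit:
drive_tool(
  motion=[
    [0.02,0,0,0,0,0,0.79],
    [0,0,0,0,0,0,0.79],
  ],
)

```text
time_s: 7.15
position: [0.5964, -0.1064, 0.073]
tool_rot: [-3.135, -0.04, 0.002]
ft_force: [0.8, 0.8, 0.2]
gripper_width: 0.0175
```

```bash
python3 plan.py
```

```text
t 7.15 pos [ 0.5964 -0.1064  0.073 ] yawy -88.5 zax [-0.001  0.006 -1.   ] F [0.8 0.8 0.2] T [ 0.02  0.   -0.01] w 0.0175 q [-0.41  0.82  0.79  2.   -0.91  0.72 -0.58]
```

Emit:
drive_tool(
  motion=[
    [0,0,0,0,0,-0.28,0.79],
    [0,0,0,0,0,-0.28,0.79],
  ],
)

```text
time_s: 7.35
position: [0.5967, -0.1056, 0.0729]
tool_rot: [-3.094, -0.511, -0.0]
ft_force: [-0.8, 0.3, -3.0]
gripper_width: 0.0176
```

```bash
python3 plan.py .596 -.1064 .072 -5 .79
```

```text
t 7.35 pos [ 0.5967 -0.1056  0.0729] yawy -71.2 zax [-0.001  0.005 -1.   ] F [-0.8  0.3 -3. ] T [-0.07  0.14 -0.22] w 0.0176 q [-0.37  0.79  0.71  2.   -0.84  0.68 -0.34]
n 9 d [-0.0007 -0.0008 -0.0009] dyaw 66.2
[-0.0, 0.0, 0.0, -0.0, -0.0, -0.25, 0.79],[-0.0, 0.0, 0.0, -0.0, -0.0, -0.25, 0.79],[-0.0, 0.0, 0.0, -0.0, -0.0, -0.25, 0.79],[-0.0, 0.0, 0.0, -0.0, -0.0, -0.25, 0.79],[-0.0, 0.0, 0.0, -0.0, -0.0, -0.25, 0.79]
[-0.0, -0.0, 0.0, -0.0, -0.0, -0.25, 0.79],[-0.0, -0.0, 0.0, -0.0, -0.0, -0.25, 0.79],[-0.0, -0.0, 0.0, -0.0, -0.0, -0.25, 0.79],[-0.0, -0.0, 0.0, -0.0, -0.0, -0.25, 0.79],
```

Emit:
drive_tool(
  motion=[
    [0,0.02,0,0,0,-0.28,0.79],
    [0,0.01,0,0,0,-0.28,0.79],
    [0,0.01,0,0,0,-0.28,0.79],
    [0,0.01,0,0,0,-0.28,0.79],
  ],
)

```text
time_s: 7.75
position: [0.5958, -0.1041, 0.0729]
tool_rot: [-2.801, -1.401, -0.002]
ft_force: [-0.8, 1.0, -2.4]
gripper_width: 0.0181
```

```bash
python3 plan.py .596 -.1064 .072 -5 .79
```

```text
t 7.75 pos [ 0.5958 -0.1041  0.0729] yawy -36.9 zax [-0.003  0.009 -1.   ] F [-0.8  1.  -2.4] T [ 0.05  0.28 -0.21] w 0.0181 q [-0.27  0.74  0.56  2.   -0.69  0.61  0.11]
n 4 d [ 0.0002 -0.0023 -0.0009] dyaw 31.9
[-0.02, 0.02, 0.01, -0.0, -0.0, -0.27, 0.79],[-0.02, 0.01, 0.01, -0.0, -0.0, -0.27, 0.79],[-0.02, 0.01, 0.01, -0.0, -0.0, -0.27, 0.79],[-0.02, 0.01, 0.01, -0.0, -0.0, -0.27, 0.79],
```

Emit:
drive_tool(
  motion=[
    [0,0,0,0,0,-0.28,0.79],
    [0,0,0,0,0,-0.28,0.79],
    [0,0,0,0,0,-0.12,0.79],
  ],
)

```text
time_s: 8.05
position: [0.595, -0.1035, 0.0729]
tool_rot: [-2.5, -1.886, -0.005]
ft_force: [0.5, -0.2, -3.4]
gripper_width: 0.0177
```

```bash
python3 plan.py
```

```text
t 8.05 pos [ 0.595  -0.1035  0.0729] yawy -15.9 zax [-0.003  0.01  -1.   ] F [ 0.5 -0.2 -3.4] T [-0.07 -0.04 -0.16] w 0.0177 q [-0.21  0.71  0.46  2.   -0.58  0.57  0.38]
```

Emit:
drive_tool(
  motion=[
    [0,0,0,0,0,-0.15,0.79],
    [0,0,0,0,0,-0.12,0.79],
  ],
)

```text
time_s: 8.25
position: [0.5946, -0.1034, 0.073]
tool_rot: [-2.356, -2.063, -0.007]
ft_force: [0.8, -0.5, -2.3]
gripper_width: 0.0181
```

```bash
python3 plan.py
```

```text
t 8.25 pos [ 0.5946 -0.1034  0.073 ] yawy -7.6 zax [-0.003  0.01  -1.   ] F [ 0.8 -0.5 -2.3] T [-0.12 -0.02 -0.39] w 0.0181 q [-0.19  0.7   0.42  2.   -0.54  0.56  0.48]
```

Emit:
drive_tool(
  motion=[
    [0,0,0,0,0,-0.15,0.79],
    [0,0,0,0,0,-0.1,0.79],
  ],
)

```text
time_s: 8.45
position: [0.5945, -0.1038, 0.0732]
tool_rot: [-2.232, -2.197, -0.012]
ft_force: [0.9, 0.4, -2.1]
gripper_width: 0.0183
```

```bash
python3 plan.py
```

```text
t 8.45 pos [ 0.5945 -0.1038  0.0732] yawy -0.9 zax [-0.001  0.012 -1.   ] F [ 0.9  0.4 -2.1] T [-0.12  0.1  -2.3 ] w 0.0183 q [-0.16  0.69  0.39  2.   -0.51  0.55  0.57]
```

Emit:
drive_tool(
  motion=[
    [0,0,0,0,0,0,0.5],
    [0,0,0,0,0,0,0.5],
    [0,0,-0.8,0,0,0,0.5],
    [0,0,-1,0,0,0.1,0.5],
    [0,0,-0.8,0,0,0.1,0.5],
  ],
)

```text
time_s: 8.95
position: [0.593, -0.1046, 0.1384]
tool_rot: [-2.343, -2.073, -0.005]
ft_force: [1.2, -0.2, 0.7]
gripper_width: 0.0428
```

Emit:
drive_tool(
  motion=[
    [1,0,0,0,0,0,0.5],
    [1,0,0,0,0,0,0.5],
    [1,0,0,0,0,0,0.5],
    [1,0,0,0,0,0,0.5],
  ],
)

```text
time_s: 9.35
position: [0.6092, -0.0086, 0.1456]
tool_rot: [-2.358, -2.073, -0.012]
ft_force: [0.5, 0.2, 0.4]
gripper_width: 0.0428
```

```bash
python3 plan.py .531 -.0135 .11 -9 .5
python3 - <<'E'
from h import *
t=robot.camera('top');s=robot.camera('side')
crop('top',270,110,400,240,5,'pics/t5.png',t)
crop('side',235,60,355,210,4,'pics/s5.png',s)
E
```

```text
t 9.35 pos [ 0.6092 -0.0086  0.1456] yawy -7.4 zax [ 0.005  0.006 -1.   ] F [0.5 0.2 0.4] T [0.01 0.03 0.04] w 0.0428 q [-0.41  0.61  0.52  1.96 -0.47  0.69  0.27]
n 4 d [-0.0782 -0.0049 -0.0356] dyaw -1.6
[-0.15, -0.77, 0.35, 0.0, -0.0, 0.01, 0.5],[-0.16, -0.77, 0.35, 0.0, -0.0, 0.01, 0.5],[-0.16, -0.77, 0.35, 0.0, -0.0, 0.01, 0.5],[-0.17, -0.77, 0.36, 0.0, -0.0, 0.01, 0.5],
```

View pics/t5.png

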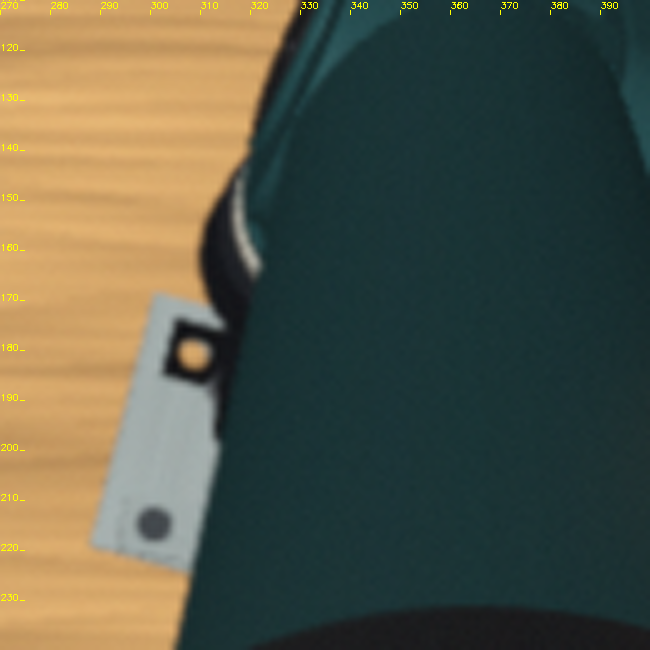

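View pics/s5.png

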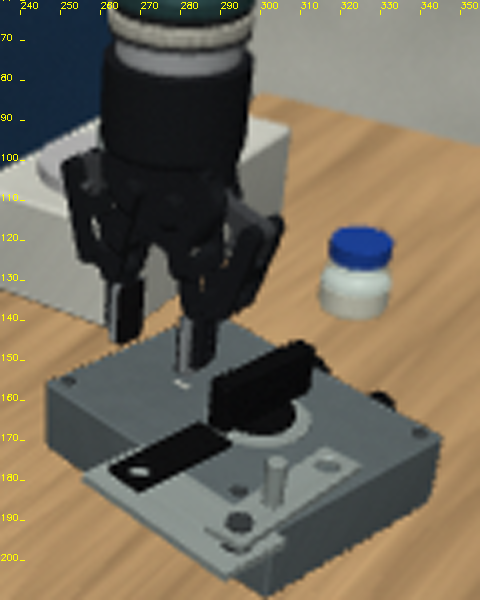

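Emit:
drive_tool(
  motion=[
    [-0.1,-0.8,0,0,0,0.02,0.5],
    [-0.15,-0.8,0,0,0,0.02,0.5],
    [-0.15,-0.8,0,0,0,0.02,0.5],
    [-0.15,-0.7,0,0,0,0,0.5],
    [0,0,0.5,0,0,0,0.5],
  ],
)

```text
time_s: 9.95
position: [0.5314, -0.0083, 0.134]
tool_rot: [2.378, 2.05, 0.019]
ft_force: [0.4, 0.8, 1.0]
gripper_width: 0.0428
```

```bash
python3 plan.py .532 -.013 .078 -9 .5 15
```

```text
t 9.95 pos [ 0.5314 -0.0083  0.134 ] yawy -8.5 zax [ 0.011  0.007 -1.   ] F [0.4 0.8 1. ] T [-0.01 -0.04 -0.05] w 0.0428 q [-0.43  0.54  0.5   2.14 -0.5   0.56  0.29]
n 4 d [ 0.0006 -0.0047 -0.056 ] dyaw -0.5
[-0.05, 0.01, 0.56, 0.0, -0.0, 0.0, 0.5],[-0.05, 0.01, 0.56, 0.0, -0.0, 0.0, 0.5],[-0.05, 0.01, 0.56, 0.0, -0.0, 0.0, 0.5],[-0.05, 0.01, 0.56, 0.0, -0.0, 0.0, 0.5],
```

Emit:
drive_tool(
  motion=[
    [-0.1,0,0.2,0,0,0,0.5],
    [-0.08,0,0.6,0,0,0,0.5],
    [0,0,0.6,0,0,0,0.5],
    [0,0,0.6,0,0,0,0.5],
  ],
)

```text
time_s: 10.35
position: [0.5364, -0.0145, 0.0819]
tool_rot: [2.373, 2.047, 0.025]
ft_force: [-0.2, 0.4, -0.5]
gripper_width: 0.0429
```

```bash
python3 plan.py .532 -.013 .078 -9 .5 15
python3 - <<'E'
from h import *
crop('side',235,60,355,210,4,'pics/s6.png')
E
```

```text
t 10.35 pos [ 0.5364 -0.0145  0.0819] yawy -8.4 zax [ 0.017  0.005 -1.   ] F [-0.2  0.4 -0.5] T [ 0.02 -0.01  0.  ] w 0.0429 q [-0.35  0.62  0.41  2.16 -0.58  0.45  0.37]
n 1 d [-0.0044  0.0015 -0.0039] dyaw -0.6
[0.03, -0.19, 0.15, 0.03, -0.01, 0.02, 0.5],
```

View pics/s6.png

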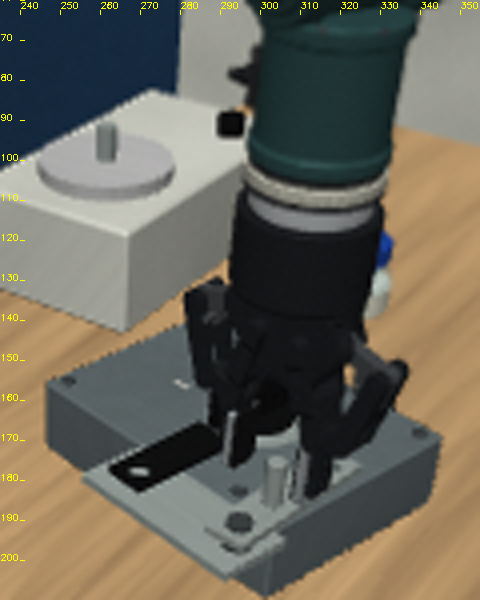

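```bash
python3 - <<'E'
from h import *
print(proj('side',[[.5364,-.0145,.0819],[.5314,-.0125,.0819],[.532,-.0115,.099]]))
E
```

```text
[[301.50933401 179.7701631 ]
 [302.97625167 180.92795106]
 [303.27544484 175.00358121]]
```

Emit:
drive_tool(
  motion=[
    [0.03,-0.19,0.15,0.03,-0.01,0.02,0.6],
    [0,0,0,0,0,0,0.7],
    [0,0,0,0,0,0,0.8],
    [0,0,0,0,0,0,0.8],
  ],
)

```text
time_s: 10.8
position: [0.5328, -0.0141, 0.0754]
tool_rot: [-2.389, -2.037, 0.003]
ft_force: [-0.0, 0.9, -0.6]
gripper_width: 0.0171
```

```bash
python3 plan.py .532 -.013 .078 -9 .5 15
```

```text
t 10.8 pos [ 0.5328 -0.0141  0.0754] yawy -9.1 zax [-0.003  0.    -1.   ] F [-0.   0.9 -0.6] T [-0.07  0.04 -0.  ] w 0.0171 q [-0.36  0.64  0.42  2.16 -0.58  0.46  0.35]
n 1 d [-0.0008  0.0011  0.0026] dyaw 0.1
[0.04, -0.04, -0.11, -0.01, 0.0, -0.0, 0.5],
```

Emit:
drive_tool(
  motion=[
    [0.02,0.18,-0.05,0,0,-0.28,0.8],
    [0.02,0.18,0,0,0,-0.28,0.8],
    [0.02,0.18,0,0,0,-0.28,0.8],
  ],
)

```text
time_s: 11.1
position: [0.5427, -0.0128, 0.077]
tool_rot: [-1.868, -2.517, 0.01]
ft_force: [-2.1, -1.2, -1.5]
gripper_width: 0.0169
```

```bash
cat > arc.py <<'E'
from plan import *
import sys
show()
s,Rm=st();H=np.array([.537,.0165]);yaw=np.degrees(np.arctan2(Rm[1,1],Rm[0,1]))
v=s['position'][:2]-H;print('pol r',np.linalg.norm(v)*1000,'th',np.degrees(np.arctan2(v[1],v[0])),'yaw-90',yaw-90)
for dth in map(float,sys.argv[1:]):
    th=np.radians(np.degrees(np.arctan2(v[1],v[0]))+dth);p=np.r_[H+.03*np.array([np.cos(th),np.sin(th)]),.077]
    print(dth,(Rm.T@(p-s['position'])/.025).round(2))
E
python3 arc.py 8 16
```

```text
t 11.1 pos [ 0.5427 -0.0128  0.077 ] yawy 16.9 zax [-0.009 -0.001 -1.   ] F [-2.1 -1.2 -1.5] T [-0.17  0.35 -0.03] w 0.0169 q [-0.28  0.63  0.31  2.13 -0.41  0.46  0.64]
pol r 29.86977854517798 th -78.92503960797582 yaw-90 -73.14790498988573
8.0 [-0.01  0.17 -0.  ]
16.0 [ 0.01  0.33 -0.  ]
```

Emit:
drive_tool(
  motion=[
    [0,0.24,0,0,0,-0.28,0.8],
    [0.02,0.22,0,0,0,-0.28,0.8],
    [0.02,0.22,0,0,0,-0.28,0.8],
  ],
)

```text
time_s: 11.4
position: [0.5531, -0.0081, 0.0771]
tool_rot: [-1.258, -2.864, 0.017]
ft_force: [-0.6, -2.5, -2.0]
gripper_width: 0.017
```

```bash
python3 arc.py 8 16
```

```text
t 11.4 pos [ 0.5531 -0.0081  0.0771] yawy 42.6 zax [-0.016 -0.005 -1.   ] F [-0.6 -2.5 -2. ] T [-0.5   0.26  0.04] w 0.017 q [-0.21  0.62  0.2   2.1  -0.26  0.46  0.93]
pol r 29.41554766060631 th -56.920974519445814 yaw-90 -47.417569271101684
8.0 [-0.04  0.16  0.  ]
16.0 [-0.03  0.33 -0.  ]
```

Emit:
drive_tool(
  motion=[
    [-0.05,0.24,0,0,0,-0.18,0.8],
    [0,0.24,0,0,0,-0.18,0.8],
    [0,0.24,0,0,0,-0.2,0.8],
  ],
)

```text
time_s: 11.7
position: [0.5627, -0.0001, 0.0773]
tool_rot: [-0.81, -3.016, 0.023]
ft_force: [-0.5, -3.2, -2.0]
gripper_width: 0.0165
```

```bash
python3 arc.py 8 16
```

```text
t 11.7 pos [ 5.627e-01 -1.000e-04  7.730e-02] yawy 60.0 zax [-0.022 -0.009 -1.   ] F [-0.5 -3.2 -2. ] T [-0.41  0.17 -0.01] w 0.0165 q [-0.18  0.62  0.13  2.07 -0.15  0.48  1.11]
pol r 30.604060125210662 th -32.8436835298313 yaw-90 -30.04830193694154
8.0 [0.03 0.17 0.01]
16.0 [0.05 0.33 0.01]
```

Emit:
drive_tool(
  motion=[
    [0.03,0.24,0,0,0.02,-0.2,0.8],
    [0.02,0.24,0,0,0.02,-0.2,0.8],
    [0.02,0.15,0,0,0,-0.1,0.8],
  ],
)

```text
time_s: 12.0
position: [0.5671, 0.0101, 0.0781]
tool_rot: [-0.393, -3.076, 0.019]
ft_force: [1.0, -2.1, -0.9]
gripper_width: 0.0172
```

```bash
python3 arc.py 8 16
```

```text
t 12.0 pos [0.5671 0.0101 0.0781] yawy 75.5 zax [-0.042 -0.007 -0.999] F [ 1.  -2.1 -0.9] T [-0.42 -0.03  0.06] w 0.0172 q [-0.14  0.63  0.06  2.04 -0.06  0.52  1.28]
pol r 30.81793378192562 th -11.951927345106103 yaw-90 -14.543081623108435
8.0 [0.05 0.17 0.04]
16.0 [0.09 0.33 0.04]
```

Emit:
drive_tool(
  motion=[
    [0.03,0.15,0,0,-0.06,0,0.8],
    [0.01,0.15,0,0,-0.02,0,0.8],
  ],
)

```text
time_s: 12.2
position: [0.5688, 0.0115, 0.0785]
tool_rot: [0.401, 3.111, -0.037]
ft_force: [-0.6, -7.9, -4.0]
gripper_width: 0.0171
```

```bash
python3 arc.py 8 16
```

```text
t 12.2 pos [0.5688 0.0115 0.0785] yawy 75.3 zax [ 0.002 -0.024 -1.   ] F [-0.6 -7.9 -4. ] T [-1.53  0.26  0.  ] w 0.0171 q [-0.17  0.62  0.08  2.07 -0.05  0.46  1.26]
pol r 32.193254408473926 th -9.009150357615573 yaw-90 -14.695602462059753
8.0 [0.12 0.16 0.06]
16.0 [0.17 0.32 0.05]
```

Emit:
drive_tool(
  motion=[
    [0.04,0.2,0,0,0,0,0.8],
    [0.0,0.15,0,0,0,0,0.8],
  ],
)

```text
time_s: 12.4
position: [0.5688, 0.0111, 0.0786]
tool_rot: [0.41, 3.109, -0.053]
ft_force: [-0.3, -3.4, -3.1]
gripper_width: 0.0169
```

```bash
python3 arc.py 8 16
```

```text
t 12.4 pos [0.5688 0.0111 0.0786] yawy 75.0 zax [ 0.001 -0.034 -0.999] F [-0.3 -3.4 -3.1] T [-0.82  0.11 -0.03] w 0.0169 q [-0.19  0.62  0.09  2.07 -0.05  0.46  1.24]
pol r 32.263277864804664 th -9.661083845873797 yaw-90 -15.040973156234244
8.0 [0.12 0.16 0.06]
16.0 [0.17 0.32 0.05]
```

Emit:
drive_tool(
  motion=[
    [0,0,0,0,0,0,0.6],
    [0,-0.1,-0.8,0.06,0,0,0.6],
    [0,0,-1,0,0,0,0.6],
    [0,1,-0.5,0,0,0,0.6],
    [0,1,0,0,0,0,0.6],
  ],
)

```text
time_s: 12.9
position: [0.5812, 0.0556, 0.1366]
tool_rot: [0.425, 3.109, -0.108]
ft_force: [1.2, 0.2, 0.1]
gripper_width: 0.0343
```

Emit:
drive_tool(
  motion=[
    [0,1,0,0,0,0,0.4],
    [0,1,0,0,0,0,0.4],
    [0,1,0,0,0,0,0.4],
    [0,1,0,0,0,0,0.4],
    [0,1,0,0,0,0,0.4],
  ],
)

```text
time_s: 13.4
position: [0.6173, 0.1827, 0.1327]
tool_rot: [0.423, 3.102, -0.1]
ft_force: [0.2, -0.0, 0.3]
gripper_width: 0.0514
```

```bash
python3 plan.py .6115 .2705 .14 77 .3 25
python3 - <<'E'
from h import *
t=robot.camera('top');s=robot.camera('side')
crop('top',270,130,400,240,5,'pics/t7.png',t)
crop('side',235,130,350,210,6,'pics/s7.png',s)
E
```

```text
t 13.4 pos [0.6173 0.1827 0.1327] yawy 74.5 zax [ 0.    -0.065 -0.998] F [ 0.2 -0.   0.3] T [ 0.08 -0.02 -0.01] w 0.0514 q [-0.49  0.62  0.15  1.86 -0.05  0.69  0.97]
n 4 d [-0.0058  0.0878  0.0073] dyaw 2.5
[0.29, 0.82, -0.13, -0.03, 0.01, -0.02, 0.3],[0.28, 0.83, -0.12, -0.03, 0.01, -0.02, 0.3],[0.27, 0.83, -0.1, -0.03, 0.01, -0.02, 0.3],[0.26, 0.84, -0.09, -0.03, 0.01, -0.02, 0.3],
```

View pics/t7.png

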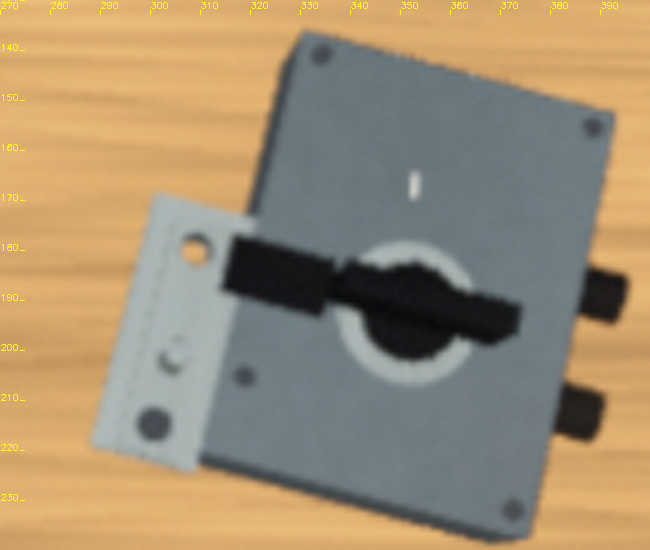

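View pics/s7.png

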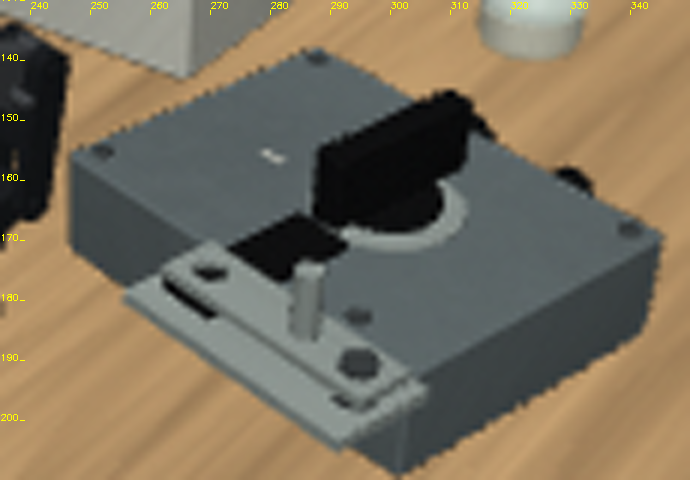

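```bash
python3 - <<'E'
from h import *
t=cv2.resize(cv2.imread('pics/t7.png'),None,fx=1,fy=1)
im=robot.camera('top');s=robot.camera('side')
crop('top',290,165,330,222,10,'pics/t8.png',im)
crop('side',250,160,310,200,10,'pics/s8.png',s)
a=(307.8,180.2);b=(268.7,175.2)
print(tri(a,b),at('top',a,.069),at('side',b,.069))
for n in('top','side'):print(n,proj(n,[[.6187,-.0008,.069],[.6187,-.0035,.069],[.6187,-.0008,.055]]))
E
```

```text
(array([ 0.6181788 , -0.00103628,  0.06825535]), np.float64(0.0005152983594500761)) [ 0.61779135 -0.00103467  0.069     ] [ 6.17866239e-01 -5.31118023e-05  6.90000000e-02]
top [[307.69489249 179.81515023]
 [308.85107548 179.83434267]
 [306.7993489  181.0093578 ]]
side [[268.58416418 174.94080198]
 [269.19578598 174.42904588]
 [268.36076603 179.59786872]]
```

View pics/t8.png

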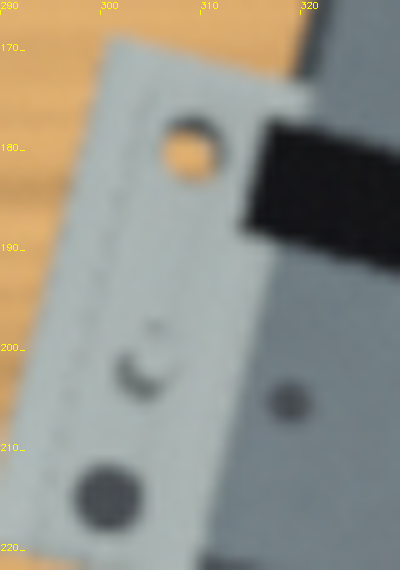

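View pics/s8.png

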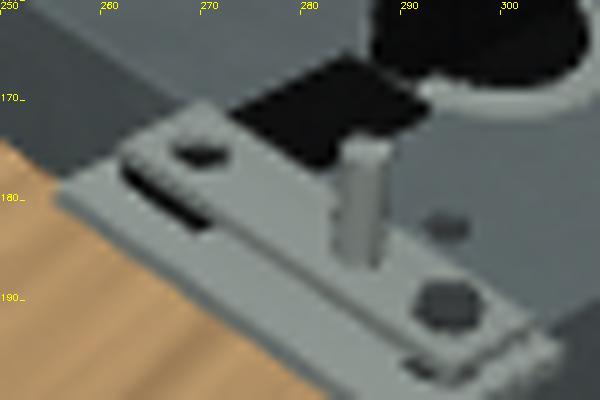

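Emit:
drive_tool(
  motion=[
    [0.3,0.8,-0.15,-0.03,0,-0.02,0.3],
    [0.3,0.8,-0.15,-0.03,0,-0.02,0.3],
    [0.3,0.8,-0.15,-0.03,0,-0.02,0.3],
    [0.3,0.8,-0.15,-0.03,0,-0.02,0.3],
  ],
)

```text
time_s: 14.0
position: [0.6072, 0.2659, 0.1448]
tool_rot: [0.364, 3.105, -0.003]
ft_force: [-0.8, -0.6, 0.8]
gripper_width: 0.0598
```

```bash
python3 plan.py .6115 .2695 .14 77 .3 25
```

```text
t 14.0 pos [0.6072 0.2659 0.1448] yawy 76.6 zax [ 0.015 -0.004 -1.   ] F [-0.8 -0.6  0.8] T [ 0.08 -0.02 -0.03] w 0.0598 q [-0.56  0.61  0.11  1.83 -0.08  0.69  0.93]
n 1 d [ 0.0043  0.0036 -0.0048] dyaw 0.4
[-0.13, 0.18, 0.19, -0.0, 0.03, -0.01, 0.3],
```

Emit:
drive_tool(
  motion=[
    [-0.13,0.18,0.2,0,0.03,-0.01,0.3],
    [0,0,0.6,0,0,0,0.3],
    [0,0,0.6,0,0,0,0.3],
  ],
)

```text
time_s: 14.3
position: [0.6125, 0.2771, 0.111]
tool_rot: [0.345, 3.119, 0.011]
ft_force: [0.5, -0.7, -0.4]
gripper_width: 0.0597
```

```bash
python3 plan.py .6115 .2695 .061 77 .3 15
python3 - <<'E'
from h import *
t=robot.camera('top');s=robot.camera('side')
crop('top',150,140,230,270,4,'pics/t9.png',t)
crop('side',130,160,290,330,4,'pics/s9.png',s)
E
```

```text
t 14.3 pos [0.6125 0.2771 0.111 ] yawy 77.4 zax [ 0.004  0.007 -1.   ] F [ 0.5 -0.7 -0.4] T [ 0.04  0.03 -0.01] w 0.0597 q [-0.55  0.66  0.09  1.82 -0.1   0.65  0.95]
n 4 d [-0.001  -0.0076 -0.05  ] dyaw -0.4
[-0.01, -0.08, 0.5, 0.0, 0.0, 0.0, 0.3],[-0.01, -0.08, 0.5, 0.0, 0.0, 0.0, 0.3],[-0.01, -0.08, 0.5, 0.0, 0.0, 0.0, 0.3],[-0.01, -0.08, 0.5, 0.0, 0.0, 0.0, 0.3],
```

View pics/s9.png

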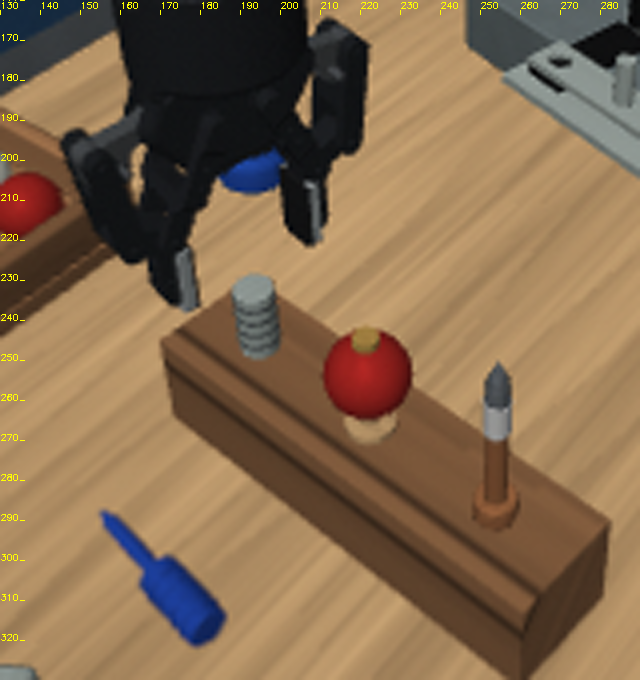

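View pics/t9.png

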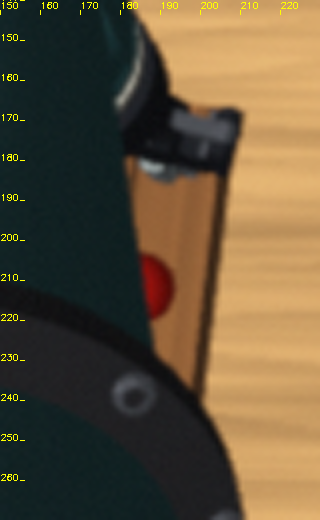

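```bash
python3 - <<'E'
from h import *
for n in('top','side'):cv2.imwrite(f"pics/{n}10.png",robot.camera(n)[:,:,::-1])
E
```

```text
(no output)
```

View pics/side10.png

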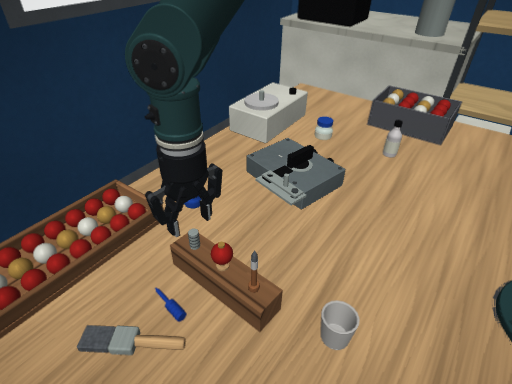

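View pics/top10.png

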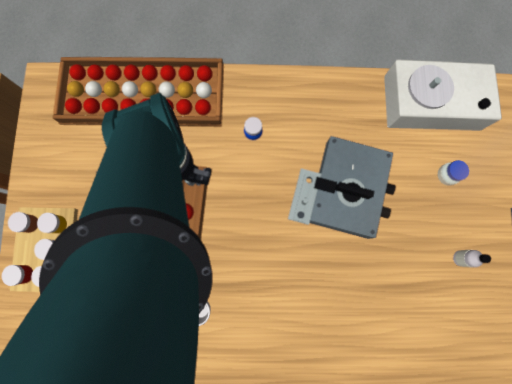

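```bash
python3 - <<'E'
from h import *
p=np.array([.6125,.2771,.111]);y=np.array([.218,.976,0]);x=np.array([.976,-.218,0])
for dz in(0,.008):
  print(proj('side',[p+y*.03+[0,0,dz],p-y*.03+[0,0,dz]]))
  for sx in (-.011,.011): print(sx,proj('side',[p+y*.03+[0,0,dz]+x*sx,p-y*.03+[0,0,dz]+x*sx]))
E
```

```text
[[174.98418548 234.7178468 ]
 [202.38622738 219.87982362]]
-0.011 [[178.29541697 238.02282884]
 [205.80414103 222.87793511]]
0.011 [[171.73928697 231.48020482]
 [199.03390828 216.93988702]]
[[174.43076797 231.51591622]
 [202.06176355 216.72470137]]
-0.011 [[177.76265807 234.81325611]
 [205.50225646 219.71379878]]
0.011 [[171.16610393 228.28620992]
 [198.68775199 213.79397278]]
```

Emit:
drive_tool(
  motion=[
    [-0.02,-0.3,0.2,0,0,0,0.3],
    [0,0,0.5,0,0,0,0.3],
  ],
)

```text
time_s: 14.7
position: [0.6128, 0.2666, 0.0942]
tool_rot: [0.35, 3.117, 0.009]
ft_force: [0.1, -0.5, -0.2]
gripper_width: 0.0599
```

```bash
python3 plan.py .6115 .2695 .061 77 .3 15
```

```text
t 14.7 pos [0.6128 0.2666 0.0942] yawy 77.2 zax [ 0.006  0.005 -1.   ] F [ 0.1 -0.5 -0.2] T [-0.04  0.05 -0.03] w 0.0599 q [-0.54  0.68  0.09  1.84 -0.1   0.62  0.96]
n 3 d [-0.0013  0.0029 -0.0332] dyaw -0.2
[0.03, 0.03, 0.44, 0.0, 0.0, 0.0, 0.3],[0.03, 0.03, 0.44, 0.0, 0.0, 0.0, 0.3],[0.03, 0.03, 0.44, 0.0, 0.0, 0.0, 0.3],
```

Emit:
drive_tool(
  motion=[
    [0.04,0.1,0.4,0,0,0,0.3],
    [0.02,0,0.4,0,0,0,0.3],
    [0,0,0.3,0,0,0,0.5],
    [0,0,0,0,0,0,0.66],
  ],
)

```text
time_s: 15.1
position: [0.6105, 0.2682, 0.0619]
tool_rot: [0.353, 3.12, 0.006]
ft_force: [-0.3, 0.4, -0.2]
gripper_width: 0.0313
```

```bash
python3 plan.py .6115 .2695 .061 77 .3 15
python3 - <<'E'
from h import *
s=robot.camera('side')
crop('side',150,180,270,300,5,'pics/s11.png',s)
E
```

```text
t 15.1 pos [0.6105 0.2682 0.0619] yawy 77.1 zax [ 0.002  0.004 -1.   ] F [-0.3  0.4 -0.2] T [-0.03 -0.01  0.01] w 0.0313 q [-0.53  0.73  0.08  1.85 -0.1   0.57  0.96]
n 1 d [ 0.001   0.0013 -0.0009] dyaw -0.1
[-0.03, 0.06, 0.04, 0.01, 0.0, 0.0, 0.3],
```

View pics/s11.png

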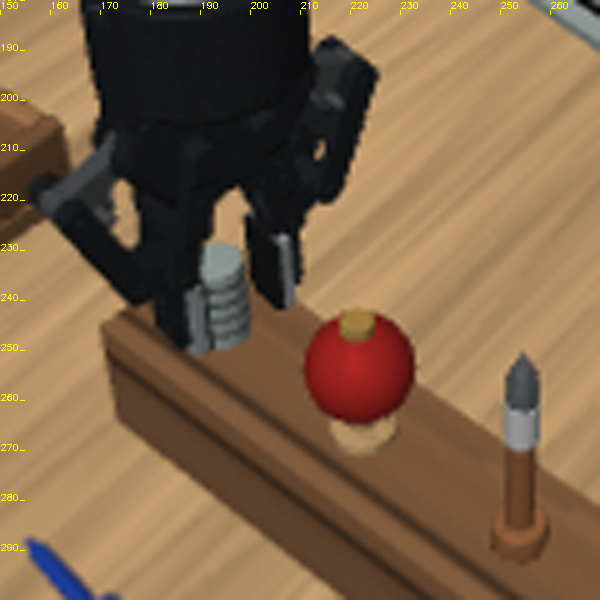

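Emit:
drive_tool(
  motion=[
    [-0.02,0.05,0,0,0,0,0.75],
    [0,0,0,0,0,0,0.9],
    [0,0,0,0,0,0,0.9],
    [0,0,0,0,0,0,0.9],
  ],
)

```text
time_s: 15.55
position: [0.6122, 0.2703, 0.0633]
tool_rot: [0.352, 3.118, 0.009]
ft_force: [0.6, -0.0, -0.8]
gripper_width: 0.0187
```

```bash
python3 plan.py
```

```text
t 15.55 pos [0.6122 0.2703 0.0633] yawy 77.1 zax [ 0.004  0.005 -1.   ] F [ 0.6 -0.  -0.8] T [-0.   -0.01 -0.01] w 0.0187 q [-0.54  0.73  0.08  1.85 -0.1   0.57  0.96]
```

Emit:
drive_tool(
  motion=[
    [0,0,-0.6,0,0,0,1],
    [0,0,-0.8,0,0,0,1],
    [0,0,-0.9,0,0,0,1],
    [0,0,-0.9,0,0,0,1],
    [0,0,-0.9,0,0,0,1],
  ],
)

```text
time_s: 16.05
position: [0.6094, 0.2686, 0.1696]
tool_rot: [-0.352, -3.12, -0.003]
ft_force: [0.7, 0.4, -1.1]
gripper_width: 0.0185
```

```bash
python3 plan.py .618 -.002 .165 77 1 25
python3 - <<'E'
from h import *
s=robot.camera('side')
crop('side',140,120,290,310,3,'pics/s12.png',s)
E
```

```text
t 16.05 pos [0.6094 0.2686 0.1696] yawy 77.1 zax [-0.001  0.002 -1.   ] F [ 0.7  0.4 -1.1] T [-0.01  0.02  0.04] w 0.0185 q [-0.55  0.59  0.1   1.8  -0.09  0.76  0.94]
n 11 d [ 0.0086 -0.2706 -0.0046] dyaw -0.1
[-0.25, -0.95, 0.01, 0.0, -0.0, 0.0, 1.0],[-0.25, -0.95, 0.01, 0.0, -0.0, 0.0, 1.0],[-0.25, -0.95, 0.01, 0.0, -0.0, 0.0, 1.0],[-0.25, -0.95, 0.02, 0.0, -0.0, 0.0, 1.0],[-0.25, -0.95, 0.02, 0.0, -0.0, 0.0, 1.0]
[-0.25, -0.95, 0.02, 0.0, -0.0, 0.0, 1.0],[-0.25, -0.95, 0.02, 0.0, -0.0, 0.0, 1.0],[-0.25, -0.95, 0.02, 0.0, -0.0, 0.0, 1.0],[-0.25, -0.95, 0.02, 0.0, -0.0, 0.0, 1.0],[-0.25, -0.95, 0.02, 0.0, -0.0, 0.0, 1.0]
[-0.25, -0.95, 0.02, 0.0, -0.0, 0.0, 1.0],
```

View pics/s12.png

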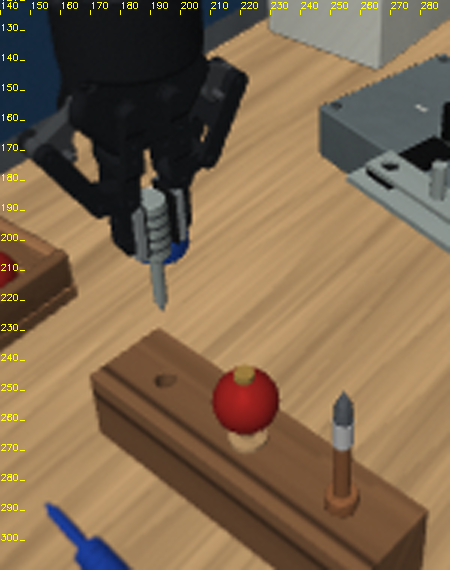

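```bash
python3 - <<'E'
from h import *
p=np.array([.6094,.2686,.1696])
print(proj('side',[p+[0,0,d] for d in(.033,-.007,-.052)]).round(1))
E
```

```text
[[188.5 185.8]
 [190.8 203.9]
 [193.1 222.6]]
```

Emit:
drive_tool(
  motion=[
    [-0.25,-0.95,0,0,0,0,1],
    [-0.25,-0.95,0,0,0,0,1],
    [-0.25,-0.95,0,0,0,0,1],
    [-0.25,-0.95,0,0,0,0,1],
    [-0.25,-0.95,0,0,0,0,1],
  ],
)

```text
time_s: 16.6
position: [0.6181, 0.1513, 0.1804]
tool_rot: [0.335, 3.109, 0.025]
ft_force: [0.5, -0.1, -0.8]
gripper_width: 0.0184
```

Emit:
drive_tool(
  motion=[
    [-0.25,-0.95,0,0,0,0,1],
    [-0.25,-0.95,0,0,0,0,1],
    [-0.25,-0.95,0,0,0,0,1],
    [-0.25,-0.9,0,0,0,0,1],
  ],
)

```text
time_s: 17.0
position: [0.6225, 0.0498, 0.1823]
tool_rot: [0.335, 3.105, 0.027]
ft_force: [-0.5, -0.5, -1.1]
gripper_width: 0.0185
```

```bash
python3 plan.py .618 -.002 .14 77 1 25
```

```text
t 17.0 pos [0.6225 0.0498 0.1823] yawy 77.7 zax [ 0.02   0.015 -1.   ] F [-0.5 -0.5 -1.1] T [-0.06 -0.02 -0.06] w 0.0185 q [-0.21  0.52  0.09  1.9  -0.09  0.71  1.29]
n 3 d [-0.0045 -0.0518 -0.0423] dyaw -0.7
[-0.08, -0.7, 0.55, 0.01, 0.01, 0.01, 1.0],[-0.09, -0.69, 0.56, 0.01, 0.01, 0.01, 1.0],[-0.09, -0.69, 0.56, 0.01, 0.01, 0.01, 1.0],
```

Emit:
drive_tool(
  motion=[
    [-0.1,-0.75,0,0.01,0.02,0.01,1],
    [-0.1,-0.75,0,0.01,0.02,0.01,1],
    [-0.1,-0.5,0.5,0.01,0,0.01,1],
    [0,0,0.8,0,0,0,1],
  ],
)

```text
time_s: 17.4
position: [0.6211, -0.0087, 0.1523]
tool_rot: [0.373, 3.117, 0.003]
ft_force: [-1.0, -0.4, -2.1]
gripper_width: 0.0185
```

```bash
python3 plan.py .618 -.002 .14 77 1 25

```

```text
t 17.4 pos [ 0.6211 -0.0087  0.1523] yawy 76.3 zax [ 0.003  0.002 -1.   ] F [-1.  -0.4 -2.1] T [ 0.02 -0.01 -0.07] w 0.0185 q [-0.13  0.56  0.1   1.92 -0.09  0.67  1.36]
n 1 d [-0.0031  0.0067 -0.0123] dyaw 0.7
[0.18, 0.23, 0.49, 0.0, 0.0, -0.02, 1.0],
```

Emit:
drive_tool(
  motion=[
    [0.15,0.18,0.35,0,0,-0.02,1],
    [0,0,0.2,0,0,0,1],
    [0,0,0,0,0,0,1],
  ],
)

```text
time_s: 17.7
position: [0.6156, -0.0021, 0.1339]
tool_rot: [-0.354, -3.117, -0.003]
ft_force: [-0.2, -0.5, -1.7]
gripper_width: 0.0183
```

```bash
python3 plan.py .618 -.002 .14 77 1 25
python3 - <<'E'
from h import *
t=robot.camera('top');s=robot.camera('side')
crop('top',270,130,370,240,5,'pics/t13.png',t)
crop('side',235,110,325,210,6,'pics/s13.png',s)
p=robot.get_state()['position'];print(p,proj('side',[p+[0,0,d] for d in(.033,-.007,-.052)]).round(1),proj('top',[p+[0,0,d] for d in(.033,-.007,-.052)]).round(1))
E
```

```text
t 17.7 pos [ 0.6156 -0.0021  0.1339] yawy 77.1 zax [-0.005  0.002 -1.   ] F [-0.2 -0.5 -1.7] T [-0.03 -0.06  0.02] w 0.0183 q [-0.13  0.58  0.09  1.93 -0.09  0.64  1.36]
n 1 d [0.0024 0.0001 0.0061] dyaw -0.1
[-0.09, 0.03, -0.24, 0.0, -0.01, 0.0, 1.0],
[ 0.61630661 -0.00185092  0.13485671] [[271.4 139.3]
 [270.7 154.4]
 [269.9 170.4]] [[315.5 171.3]
 [312.3 175.4]
 [309.1 179.6]]
```

View pics/s13.png

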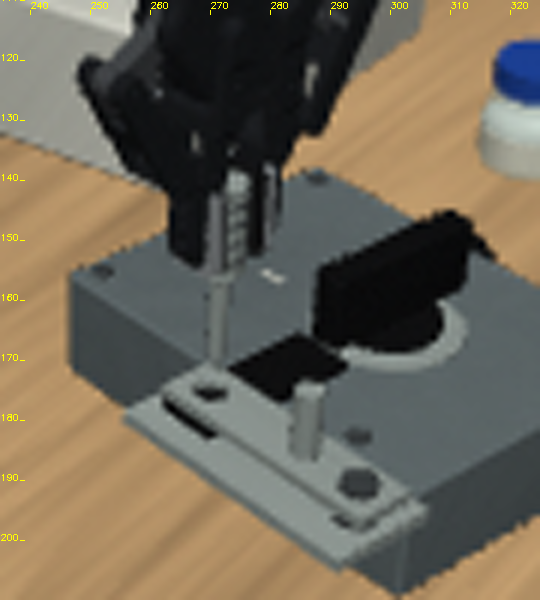

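View pics/t13.png

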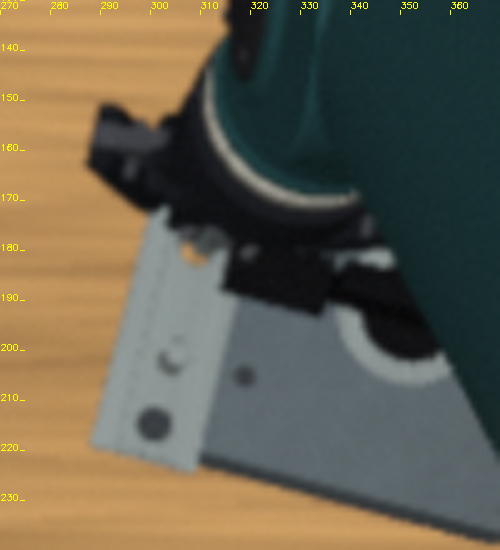

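```bash
python3 - <<'E'
from h import *
a=(308.7,179.4);b=(269.6,175.0)
print(tri(a,b),at('top',a,.069),at('side',b,.069))
print(proj('side',[[.619,-.0035,.069],[.619,-.0035,.083],[.619,-.0035,.127]]),proj('top',[[.619,-.0035,.069],[.619,-.0035,.083]]))
s=robot.camera('side');t=robot.camera('top')
crop('side',250,130,300,190,10,'pics/s14.png',s)
crop('top',290,165,330,195,15,'pics/t14.png',t)
E
```

```text
(array([ 0.61907331, -0.00395033,  0.06714616]), np.float64(0.0022910174632439395)) [ 0.61972474 -0.00315976  0.069     ] [ 0.61656972 -0.00206353  0.069     ]
[[269.09327266 174.38709106]
 [269.32611343 169.63980436]
 [270.09122208 154.06798054]] [[308.8494872  179.70787616]
 [309.79353453 178.47254913]]
```

View pics/s14.png

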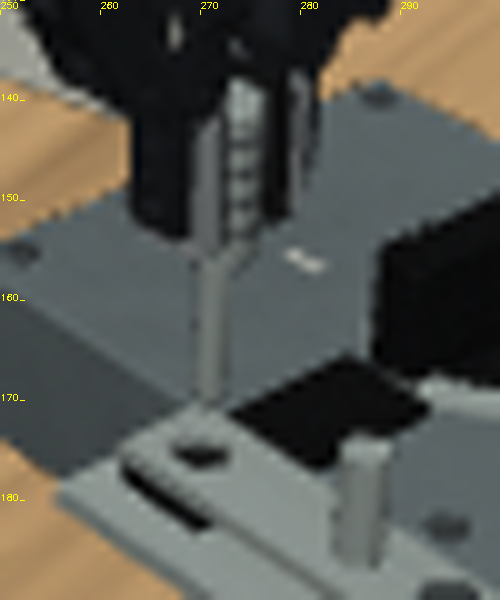

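View pics/t14.png

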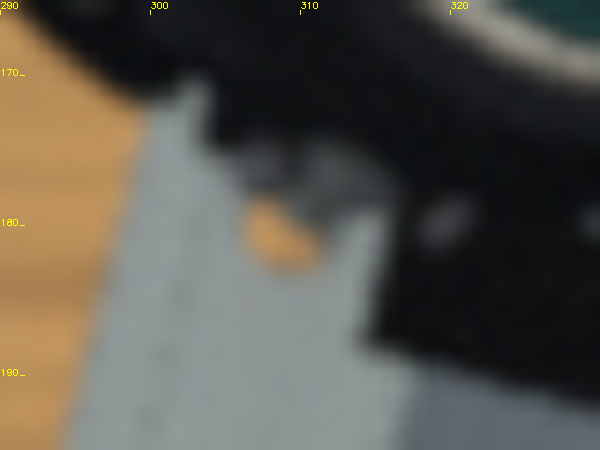

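Emit:
drive_tool(
  motion=[
    [-0.05,-0.04,0.1,0,-0.01,0,1],
    [0,0,0.1,0,0,0,1],
  ],
)

```text
time_s: 18.1
position: [0.6192, -0.0035, 0.1317]
tool_rot: [0.353, 3.114, 0.003]
ft_force: [0.3, 0.4, -1.6]
gripper_width: 0.0183
```

```bash
python3 plan.py .618 -.003 .123 77 1 10
```

```text
t 18.1 pos [ 0.6192 -0.0035  0.1317] yawy 77.1 zax [ 0.008  0.001 -1.   ] F [ 0.3  0.4 -1.6] T [-0.01  0.03  0.03] w 0.0183 q [-0.13  0.58  0.09  1.94 -0.09  0.62  1.36]
n 1 d [-0.0012  0.0005 -0.0087] dyaw -0.1
[0.06, 0.01, 0.35, 0.01, 0.01, 0.0, 1.0],
```

Emit:
drive_tool(
  motion=[
    [0.03,0.02,0.2,0,0.01,0,1],
    [0,0,0.2,0,0,0,1],
    [0,0,0.2,0,0,0,1],
  ],
)

```text
time_s: 18.4
position: [0.6194, -0.0028, 0.1164]
tool_rot: [0.354, 3.118, 0.004]
ft_force: [0.1, 0.9, -0.8]
gripper_width: 0.0185
```

```bash
python3 plan.py .618 -.003 .11 77 1 10
python3 - <<'E'
from h import *
s=robot.camera('side');t=robot.camera('top')
crop('side',250,130,300,190,10,'pics/s15.png',s)
E
```

```text
t 18.4 pos [ 0.6194 -0.0028  0.1164] yawy 77.0 zax [ 0.004  0.002 -1.   ] F [ 0.1  0.9 -0.8] T [-0.02  0.01 -0.01] w 0.0185 q [-0.13  0.61  0.08  1.94 -0.09  0.6   1.36]
n 1 d [-0.0014 -0.0002 -0.0064] dyaw -0.0
[0.05, -0.02, 0.26, 0.01, 0.01, 0.0, 1.0],
```

View pics/s15.png

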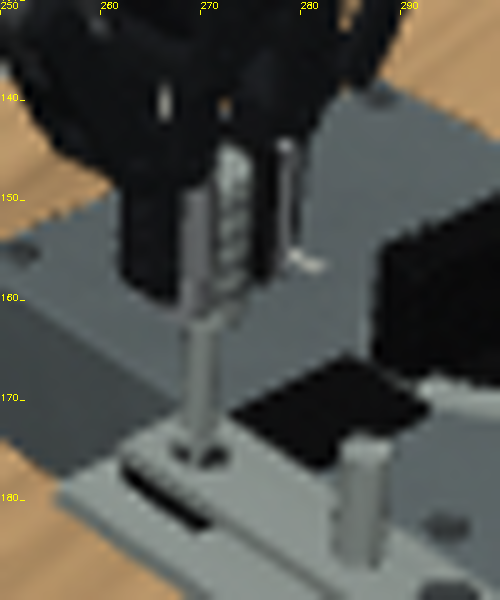

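Emit:
drive_tool(
  motion=[
    [0.03,-0.01,0.25,0,0.01,0,1],
    [0,0,0.25,0,0,0,1],
    [0,0,0.2,0,0,0,1],
  ],
)

```text
time_s: 18.8
position: [0.6183, -0.0028, 0.0974]
tool_rot: [-0.354, -3.119, -0.005]
ft_force: [-0.0, 1.0, -0.9]
gripper_width: 0.0187
```

```bash
python3 plan.py .6185 -.003 .09 77 1 10
```

```text
t 18.8 pos [ 0.6183 -0.0028  0.0974] yawy 77.0 zax [-0.002  0.004 -1.   ] F [-0.   1.  -0.9] T [0.01 0.05 0.  ] w 0.0187 q [-0.12  0.63  0.08  1.95 -0.09  0.57  1.37]
n 1 d [ 0.0002 -0.0002 -0.0074] dyaw -0.0
[-0.01, -0.01, 0.3, 0.01, -0.01, 0.0, 1.0],
```

No resistance; tip is at about z 0.045, through all three plates. Continue to the head's seat.

Emit:
drive_tool(
  motion=[
    [0,0,0.3,0,0,0,1],
    [0,0,0.25,0,0,0,1],
    [0,0,0.12,0,0,0,1],
  ],
)

```text
time_s: 19.1
position: [0.6178, -0.0028, 0.0784]
tool_rot: [-0.354, -3.118, -0.005]
ft_force: [0.0, -0.1, -1.2]
gripper_width: 0.0185
```

```bash
python3 plan.py .6185 -.003 .0763 77 1 10
```

```text
t 19.1 pos [ 0.6178 -0.0028  0.0784] yawy 77.0 zax [-0.004  0.003 -1.   ] F [ 0.  -0.1 -1.2] T [ 0.02 -0.04  0.02] w 0.0185 q [-0.12  0.66  0.07  1.95 -0.1   0.53  1.37]
n 1 d [ 0.0007 -0.0002 -0.0021] dyaw -0.0
[-0.03, -0.0, 0.09, 0.0, -0.01, 0.0, 1.0],
```

Emit:
drive_tool(
  motion=[
    [0,0,0.06,0,0,0,1],
    [0,0,0.05,0,0,0,1],
  ],
)

```text
time_s: 19.3
position: [0.6176, -0.0028, 0.0753]
tool_rot: [-0.354, -3.117, -0.005]
ft_force: [-2.6, 0.4, 10.4]
gripper_width: 0.0186
```

```bash
python3 plan.py .6185 -.003 .0763 77 1 10
python3 - <<'E'
from h import *
s=robot.camera('side')
crop('side',250,130,300,190,10,'pics/s16.png',s)
E
```

```text
t 19.3 pos [ 0.6176 -0.0028  0.0753] yawy 77.0 zax [-0.004  0.003 -1.   ] F [-2.6  0.4 10.4] T [-0.03  0.5   0.03] w 0.0186 q [-0.12  0.67  0.07  1.95 -0.1   0.53  1.37]
n 1 d [ 0.0009 -0.0002  0.001 ] dyaw -0.0
[-0.04, -0.0, -0.04, 0.0, -0.01, 0.0, 1.0],
```

View pics/s16.png

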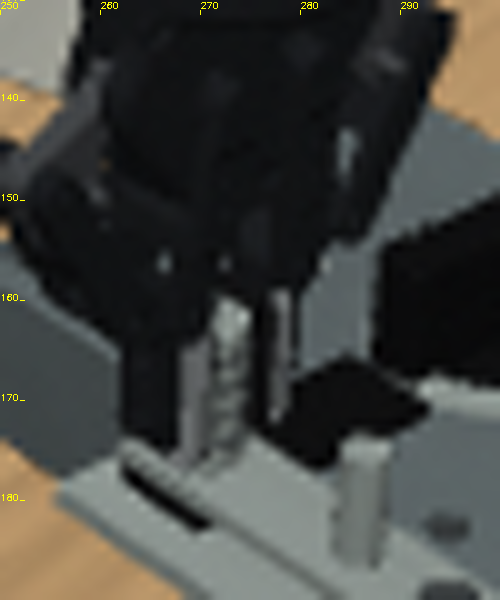

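Emit:
drive_tool(
  motion=[
    [0,0,-0.02,0,0,0,0.7],
    [0,0,0,0,0,0,0.55],
    [0,0,0,0,0,0,0.5],
    [0,0,-0.5,0,0,0,0.5],
    [0,0,-0.8,0,0,0,0.5],
  ],
)

```text
time_s: 19.85
position: [0.6169, -0.0029, 0.1087]
tool_rot: [-0.354, -3.114, -0.004]
ft_force: [0.4, -0.5, 0.8]
gripper_width: 0.0424
```

Emit:
drive_tool(
  motion=[
    [0,0,-1,0,0,0,0.5],
    [0,0,-1,0,0,0,0.5],
    [0,1,-1,0,0,0,0.5],
    [0,1,0,0,0,0,0.5],
    [0,1,0,0,0,0,0.5],
  ],
)

```text
time_s: 20.35
position: [0.6366, 0.0649, 0.1948]
tool_rot: [0.371, 3.118, 0.002]
ft_force: [0.8, 0.3, -0.5]
gripper_width: 0.043
```

Emit:
drive_tool(
  motion=[
    [0,1,0,0,0,0,0.5],
    [0,1,0,0,0,0,0.5],
    [0,1,0,0,0,0,0.5],
    [0,0,0,0,0,0,0.5],
  ],
)

```text
time_s: 20.75
position: [0.6564, 0.1463, 0.2009]
tool_rot: [0.362, 3.112, 0.011]
ft_force: [0.1, 0.8, -0.4]
gripper_width: 0.0427
```

```bash
python3 plan.py
python3 - <<'E'
from h import *
s=robot.camera('side');t=robot.camera('top')
crop('side',235,130,350,210,6,'pics/s17.png',s)
crop('top',282,130,402,242,6,'pics/t17.png',t)
cv2.imwrite('pics/sfull.png',s[:,:,::-1])
print(proj('side',[[.6185,-.003,.109],[.6185,-.003,.069]]),proj('top',[[.6185,-.003,.109]]))
E
```

```text
t 20.75 pos [0.6564 0.1463 0.2009] yawy 76.7 zax [ 0.009  0.006 -1.   ] F [ 0.1  0.8 -0.4] T [0.   0.05 0.  ] w 0.0427 q [-0.36  0.55  0.1   1.77 -0.08  0.81  1.13]
[[269.83186649 160.72185654]
 [269.15108196 174.55165859]] [[311.41075401 176.28322392]]
```

View pics/s17.png

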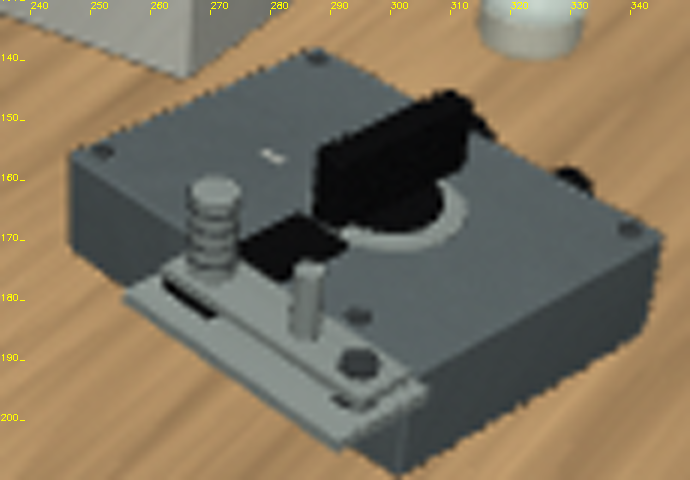

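View pics/t17.png

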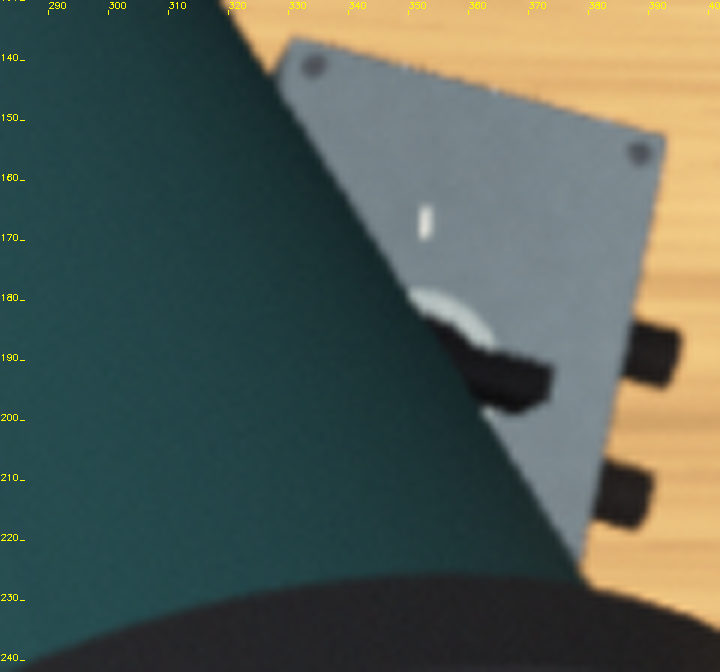

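View pics/sfull.png

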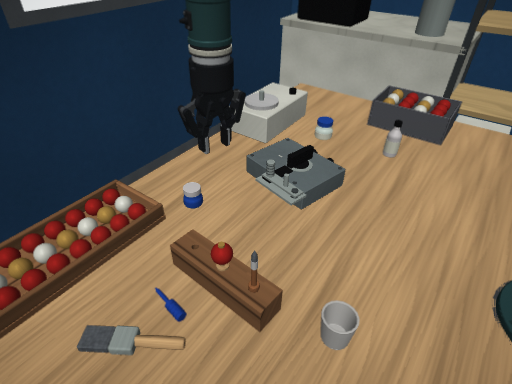

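```bash
python3 -c "
from rig import robot
print(robot.hand_in())"
```

```text
the job is handed in; nothing more can be done
None
```

I finished the job in the order asked and handed it in with about 21 s on the robot's clock. No verdict was reported.

- **Handle:** I turned it to off with the bar held loosely between the fingers. The wrist torque climbed to 2.3 N m, so it was against its stop, and the pictures show its eye over the lug's eye.
- **Hasp:** I swung it fully out by its post. The push force peaked at about 8 N when it stopped moving, then read 3.4 N on a second push that moved it no further. The pictures show its eye over the lug's eye.
- **Pin:** It went down with no noticeable resistance. At about the seating height worked out beforehand, the head met the hasp with about 10 N. I then opened the fingers and backed away.

**Last checks:** the side picture shows the pin upright with its head resting on the hasp. The bauble, brush and jar look unmoved, and the robot is touching nothing. The top view was blocked by the arm at the end, so the side picture is the only final check on the pin.

**Disagreements:**
- My first camera reading put the handle axis and the eyes about 3 mm off in y. I corrected this from the contact with the handle bar and from re-reading the pictures.
- The blue look-alike pin had moved on the table by the later pictures. I don't think the arm touched it; it appears to have rolled on its own, and it stayed on the table.

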